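# Run a collar round a bent bag handle to its shoulder

## Task

The bent steel bag handle is clamped in the vice with its open end free. Take the small thick collar out of the slotted tray, thread it over the open end and slide it along the bar round both bends until it is fully home against the fixed shoulder near the vice, then let go. Every handle is bent by hand and differs, and its polish marks easily: ease the collar round gently by feel, never forcing it, and leave the other things where they are.

Things in the scene. Friction and masses are not known exactly. Their poses are not given: they have to be found in the camera images.
- collar: Plain steel collar (thick ring), 36 mm across, bore 13 mm, 8 mm thick, 35 to 70 g. Origin: centre of the bore; x is the bore axis (either way round alike). At the start it stands on edge in a slot of the tray, axis level along the tray, centre 34 mm above the counter, overhanging the tray 6 mm on both sides: pinch it across its diameter from above, a finger on each side of the tray.
- tray: Fixed wooden tray, 186 mm long (its x), 24 mm wide (y), 28 mm high, with three slots 11 mm wide and 10 mm deep across it, at x = -52, 0 and 52 mm. Origin: centre of its underside. The collar and a larger ring stand in the two outer slots.
- vice: Blue bench vice fixed on the counter, foot 100 x 130 mm, jaws 70 mm long (its x), 108 mm high; screw towards its +y. Origin: centre of its underside. Its jaws hold one end of the handle, whose last leg comes out of them along the vice's x axis at y = 0 towards +x.
- handle: Bag handle: a round steel bar 10 mm thick, bent in a level plane, axis 100 mm above the counter, nothing under it from shoulder to open end. Origin: on the bar's axis at the shoulder's face; x points along the last leg, away from the vice. Handles are hand-bent in various shapes (see open_end), so its run between the ends is not given by this pose. It yields only well above 25 N.
- open_end (a point): Bar axis at the handle's free end; the rounded end reaches 5 mm further out. Its x axis points into the bar along the first leg. From here: straight, bend, straight, bend, straight to the shoulder. Straights are 75, 80 and 75 mm, each up to 17 mm longer or shorter; both bends turn left (going in) on a 30 mm radius by 55 degrees, give or take 10. Follow the bar by feel.
- seat (a point): Centre of the shoulder's face on the bar's axis, 80 mm along the vice's x from its origin, 45 mm clear of the jaws; axes as the vice's, so the collar arrives moving along -x. The shoulder is a steel flange 19 mm across and 7 mm long, fixed on the bar. With the collar home its centre is 4 mm from here towards +x; let go, it hangs 1.5 mm low.
- big_ring: Bystander: thin steel ring, outer diameter 48 mm, bore 37 mm, 7 mm thick, standing in another slot of the tray. Origin at its centre, x its axis.
- tin: Bystander: round polish tin with a dark lid, 75 mm across, 24 mm high, lying on the counter. Origin: centre of its underside.
- hammer: Bystander: hammer with a wooden handle, 260 mm long (its x), head 26 mm thick, lying on the counter. Origin: below the middle of its length.
- brush: Bystander: shoe brush, 150 by 48 by 36 mm high, lying on the counter. Origin: centre of its underside.
Mind the look-alikes: they are no part of the job. What is shaped like the collar but turquoise is not meant.

How it is judged:
By the outcome, as a careful person would: the job done as asked, in the order asked, and still so for the second after the job is handed in, with the robot touching nothing.
It also fails if it takes over 72 s, if anything falls off the work surface, if the arm or the gripper's body presses on something with over 40 N, if the wrist force passes 120 N, or if a joint passes its speed limit or range.

## Robot

A 7-joint arm with a two-finger parallel gripper is mounted at the origin on the work surface. World frame = base frame: x ahead of the robot, y to its left, z up, the work surface at z = 0. Lengths are in m, angles in rad, forces in N, time in s.
With the tool pointing down it reaches from about 0.4 to 0.85 m from the base axis. Payload 10.4 kg.
Tool frame: the origin (TCP) lies between the finger pads; the fingertips stand 14 mm ahead of it and the grasp point (between the pads) lies 5 mm behind it; z points along the fingers, y is the line along which they close (so a half turn about z gives the same grasp; the last joint's range is limited). The gripper opens to 87 mm and grips with 3 to 60 N. Pads are 19 mm wide; open, the fingers measure 117 mm over their backs; the gripper's body (75 mm by 190 mm) begins 51 mm behind the grasp point.
Start: joints at [1.254, 0.332, -0.065, 1.46, 0.022, 1.35, -0.088], TCP at [0.181, -0.598, 0.237] pointing down, gripper open.
Joint ranges: [-2.6, 2.6], [-0.5, 2.12], [-1.47, 1.34], [0.16, 2.42], [-1.27, 4.41], [0.06, 2.06], [-2.6, 2.6]. Speed limits (rad/s): [2.22, 2.22, 2.79, 2.79, 3.14, 3.14, 3.14].

## Interface

Orientations are given as a unit quaternion [x, y, z, w].
In Python, from bench import * gives the robot as it stands.
- The arm moves only by the tool drive_tool, never from a script. Its argument "deltas" is a list of rows, each a list of 7 numbers: the turn, a rotation vector about the tool's x, y, z in degrees, then the shift along the tool's x, y, z in m, then the closure, from -1 (fully open) to 1 (shut). A call has 1 to 12 rows; each row is the pose to reach, as a shift and turn from the pose commanded when the call began, along the tool's axes at that moment; what a row does not reach only later rows make up. A row lasts 1/10 s, in which the tool goes at most 50 mm and 8.59 degrees, less where a joint would pass 70% of its speed; a pose out of reach is approached as far as the arm can. A call with a gripper value outside its range is refused whole. The fingers move at their own pace and stop on an object; "squeeze" is the grip in N (left out, the last holds). Time passes only in rows, so rows that repeat a pose let the fingers close. It gives the time, the measured TCP pose, the force and the opening at its end, in the units of the state.
- read_state(): the state, without advancing time (a new reading comes with each control period).
- camera(name): name is "scene" or "top"; returns (picture, depth): 384x512x3 uint8, red, green, blue; 384x512 float32, m along the optical axis (not along the pixel's ray), 0 where there is no reading.
- camera_params(name): a dict with "K" (3x3 intrinsics, pixels), "R" (3x3) and "t" (3): a world point X has camera coordinates R X + t. Camera axes: x right, y down, z forward; pixel columns grow to the right and rows downward; lengths in m; the calibration is good to about 2 mm. A picture is of the moment at which its call begins. camera_params takes no time and is no camera call.
- close_job(): hands the job in, once; it reports no verdict.
Trained networks look in the newest picture that a camera, given by its name, has taken for a name from the list of things; names that differ only in an ending like _2 or _b are one class to them, and where a whole thing is asked for, a point or a joint stands for the part that bears it (a point fixed in the world has none). Each returns a list of dicts, best first, with "score" (0 to 1); they miss things now and then, are a little off and sometimes report something else, mostly with a low value. They report only what shows in the picture. A call takes as long as a camera call. They do not tell look-alikes from the thing itself.
- outline_of(label, camera): "pixels" (384x512 bool, what is visible of it) and "location" ([column, row] as shares, 0 to 1, of the picture: columns of its width, rows of its height, amid what is visible of it).
- tip_of(label, camera): "location" ([column, row] as shares, 0 to 1, of the picture: columns of its width, rows of its height: a listed point, or the origin of a listed thing).
The state is a dict: "time": time; "joint_positions": joint angles; "joint_vel": joint speeds; "joint_torque": joint torques, N m; "ee_pos": TCP position; "eef_rot": TCP orientation; "ft_force": force on the tool from outside, world axes, zero at the start; "torque": the same for the moment, N m; "width": finger opening in m.
Only numpy, scipy, OpenCV 4.12 (cv2) and the standard library are available. Lean on these libraries where they do the work, as an engineer would, in place of code of your own. Each camera call takes 0.05 s, during which the arm holds its last target. There are 200 camera calls.

## Working session

There is one attempt and no reset: what is moved stays moved. The work goes in short steps, Python scripts to look and compute and a tool call to move; the robot and the scene stay as the last step left them, time stands still between calls to the robot, and variables do not carry over. Pictures are saved under pics/ and viewed, on a budget of 10 in all, crops included, one or two more only if the job needs it, and the job is handed in when it is done.

Besides the shell and the picture viewer there is one more tool, called after "Emit:" by a JSON object that holds its "api" and its "payload". drive_tool: Moves the arm, as the interface text tells. Its arguments: {"type":"object","properties":{"deltas":{"type":"array"},"squeeze":{"type":"number"}},"required":["deltas"]}

```bash
mkdir -p pics; ls; cat > h.py <<'E'
from bench import *
import numpy as np, cv2
from scipy.spatial.transform import Rotation as Ro
def w(cam,u,v,z=None,d=None):
    P=camera_params(cam);K,R,t=map(np.array,(P["K"],P["R"],P["t"]))
    r=np.linalg.inv(K)@[u,v,1]
    if d is not None: return R.T@(r*d-t)
    c=-R.T@t; q=R.T@r; return c+q*(z-c[2])/q[2]
def proj(cam,X):
    P=camera_params(cam);K,R,t=map(np.array,(P["K"],P["R"],P["t"]))
    p=K@(R@np.array(X)+t); return p[:2]/p[2]
E
python3 - <<'E'
from h import *
for c in("top","scene"):
    im,d=camera(c);cv2.imwrite(f"pics/{c}0.png",im[:,:,::-1]);np.save(f"{c}0.npy",d)
    P=camera_params(c);print(c,np.round(-np.array(P["R"]).T@np.array(P["t"]),3),P["K"][0][0])
    for n in("collar","tray","vice","big_ring","handle"):
        for o in outline_of(n,c)[:3]:
            u,v=o["location"][0]*512,o["location"][1]*384
            dd=d[min(int(v),383),min(int(u),511)];print(n,"out",round(o["score"],2),round(u),round(v),np.round(w(c,u,v,d=dd),3))
    for n in("collar","open_end","seat","vice"):
        for o in tip_of(n,c)[:3]:
            u,v=o["location"][0]*512,o["location"][1]*384
            print(n,"tip",round(o["score"],2),round(u,1),round(v,1),np.round(w(c,u,v,z={"collar":.034,"vice":0}.get(n,.1)),3))
print(read_state())
E
```

```text
pics
top [ 0.387 -0.052  0.956] 397.02311461693466
collar out 0.64 331 280 [ 0.407 -0.231  0.031]
collar out 0.53 365 262 [ 0.452 -0.308  0.04 ]
collar out 0.49 394 235 [ 0.518 -0.379  0.031]
tray out 0.97 364 237 [ 0.514 -0.315  0.005]
vice out 0.66 280 263 [ 0.441 -0.114  0.028]
vice out 0.59 135 231 [0.488 0.203 0.109]
handle out 0.56 189 169 [0.662 0.12  0.001]
collar tip 0.64 330.7 280.6 [ 0.406 -0.231  0.034]
collar tip 0.58 367.4 262.2 [ 0.452 -0.315  0.034]
collar tip 0.58 391.9 235.2 [ 0.517 -0.372  0.034]
open_end tip 0.51 232.4 181.9 [0.609 0.003 0.1  ]
seat tip 0.86 146.2 204.7 [0.547 0.188 0.1  ]
vice tip 0.87 136.3 238.1 [0.483 0.231 0.   ]
scene [ 0.971 -0.369  0.893] 446.164838813164
collar out 0.49 115 262 [ 0.514 -0.373  0.016]
tray out 0.63 139 244 [ 0.517 -0.312  0.032]
tray out 0.6 124 222 [ 0.452 -0.311  0.028]
vice out 0.84 318 110 [0.502 0.214 0.062]
big_ring out 0.49 146 258 [ 0.552 -0.318  0.03 ]
handle out 0.93 318 168 [0.602 0.13  0.003]
collar tip 0.68 143.0 191.2 [ 0.413 -0.238  0.034]
collar tip 0.57 114.4 264.5 [ 0.527 -0.376  0.034]
collar tip 0.44 12
[... 301 characters left out ...]
ns': array([ 1.25440795,  0.33219579, -0.06469222,  1.46010778,  0.02159728,
        1.34986008, -0.08848234]), 'joint_vel': array([-6.42171520e-06,  1.83383772e-03,  1.23636208e-03,  9.53614593e-04,
       -1.52067198e-03,  1.60847544e-05,  7.57147152e-04]), 'joint_torque': array([ 5.72539648e-04, -6.23042893e+01,  2.53553287e-02, -3.90126443e+01,
       -6.08510664e-02,  3.15094984e-02,  6.86884235e-06]), 'ee_pos': array([ 0.18101125, -0.59824593,  0.23657441]), 'eef_rot': array([9.89229473e-01, 1.46372967e-01, 2.00111386e-05, 5.89229483e-05]), 'ft_force': array([ 0.03833801, -0.03962821,  0.2122024 ]), 'torque': array([-0.03521664, -0.02592337,  0.02115273]), 'width': 0.08702804932862292}
```

```bash
python3 - <<'E'
import cv2
a=cv2.imread("pics/top0.png")
c=cv2.resize(a[110:320,80:440],None,fx=2.2,fy=2.2,interpolation=cv2.INTER_CUBIC);cv2.imwrite("pics/top0c.png",c);print(c.shape)
E
```

```text
(462, 792, 3)
```

View pics/scene0.png

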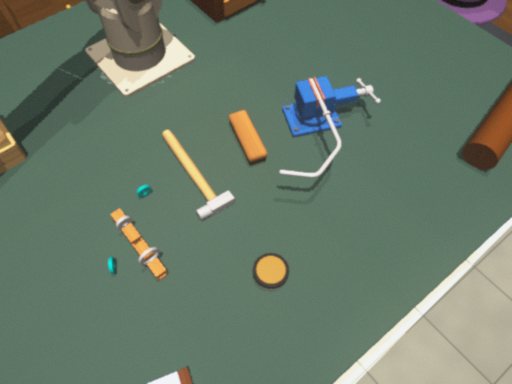

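View pics/top0c.png

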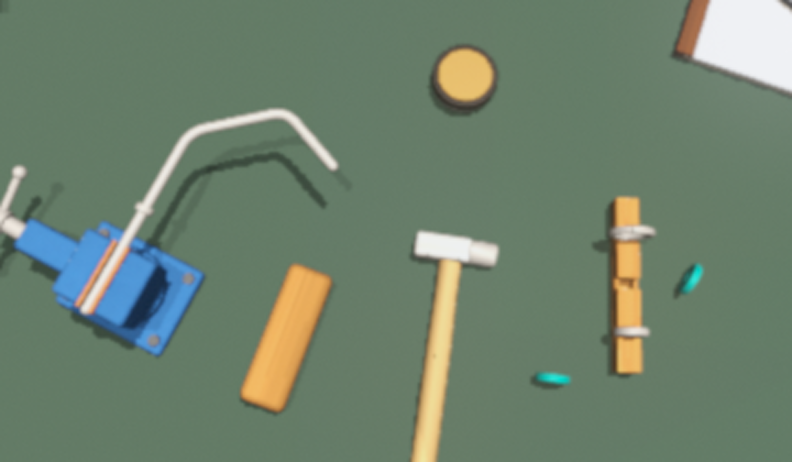

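The collar candidates in the top view:
- Turquoise rings at px (331,282) and (394,237). These are the decoys.
- A large thin ring at (367,215), which is big_ring.
- A small steel ring at (366,260). I choose this one.

Next I'll measure the tray, collar and bar precisely, and check the choice in a crop.

```bash
cat > fit.py <<'E'
from h import *
from scipy.optimize import least_squares
def cloud(cam,d):
    v,u=np.nonzero(d>0);P=camera_params(cam);K,R,t=map(np.array,(P["K"],P["R"],P["t"]))
    r=(np.linalg.inv(K)@np.c_[u,v,np.ones(len(u))].T)*d[v,u]
    return (R.T@(r-t[:,None])).T
def line(p,step=.001):
    # p: x,y,heading(in),L1,a1,L2,a2,L3 from open end
    x,y,h,L1,a1,L2,a2,L3=p;s=np.arange(0,L1+L2+L3+.03*(a1+a2),step)
    k=np.where((s>L1)&(s<L1+.03*a1),1/.03,0)+np.where((s>L1+L2+.03*a1)&(s<L1+L2+.03*(a1+a2)),1/.03,0)
    th=h+np.r_[0,np.cumsum(k[:-1])*step]
    return np.c_[x+np.r_[0,np.cumsum(np.cos(th[:-1]))*step],y+np.r_[0,np.cumsum(np.sin(th[:-1]))*step]],th
E
python3 - <<'E'
from fit import *
from scipy.spatial import cKDTree
for c in("top","scene"):
    q=cloud(c,np.load(f"{c}0.npy"))
    h=q[(q[:,2]>.092)&(q[:,2]<.112)&(q[:,0]>.54)&(q[:,0]<.72)&(q[:,1]>-.03)&(q[:,1]<.215)]
    sh=q[(q[:,2]>.07)&(q[:,2]<.125)&(np.hypot(q[:,0]-.548,q[:,1]-.19)<.015)]
    print(c,len(h),"ztop",np.percentile(h[:,2],[10,50,90]).round(4),"shoulder z",np.sort(sh[:,2])[-3:].round(3))
    def f(p):
        L,th=line(p,.0015);e=L[-1]  # ends free; distance of points to line, both ways
        d1=cKDTree(L).query(h[:,:2])[0]; d2=cKDTree(h[:,:2]).query(L)[0]
        return np.r_[d1,d2]
    p0=[.607,.005,np.radians(45),.07,.95,.08,.95,.08]
    r=least_squares(f,p0,loss="soft_l1",f_scale=.003,diff_step=.003,x_scale=[.01,.01,.1,.01,.1,.01,.1,.01])
    print(np.round(r.x,4),"deg",np.degrees(r.x[[2,4,6]]).round(1),"rms",np.sqrt(np.mean(f(r.x)**2)).round(4))
    L,th=line(r.x);print("end",L[-1].round(4),np.degrees(th[-1]).round(1));np.save(c+"_fit.npy",r.x)
    t=q[(q[:,2]>.022)&(q[:,2]<.031)&(abs(q[:,0]-.5)<.13)&(abs(q[:,1]+.315)<.025)]
    (cx,cy),wh,a=cv2.minAreaRect(t[:,:2].astype(np.float32));print("tray",cx,cy,wh,a)
    for nm,x0 in(("near",.452),("far",.552)):
        k=q[(q[:,2]>.034)&(q[:,2]<.075)&(abs(q[:,0]-x0)<.025)&(abs(q[:,1]+.315)<.035)]
        if len(k): print(nm,len(k),k.mean(0).round(4),"max z",k[:,2].max().round(3),"ext",np.ptp(k,0).round(3))
a=cv2.imread("pics/scene0.png")[195:285,90:180];cv2.imwrite("pics/crop1.png",cv2.resize(a,None,fx=6,fy=6,interpolation=cv2.INTER_CUBIC))
E
```

```text
top 554 ztop [0.1005 0.1035 0.1057] shoulder z [0.111 0.111 0.111]Traceback (most recent call last):
  File "<stdin>", line 13, in <module>
    return func(*args, **kwargs)
    result = trf(vector_fun.fun, vector_fun.jac, x0, f0, J0, lb, ub, ftol, xtol,
                 gtol, max_nfev, x_scale, loss_function, tr_solver,
                 tr_options.copy(), verbose, callback=callback_wrapped)
    return trf_no_bounds(
        fun, jac, x0, f0, J0, ftol, xtol, gtol, max_nfev, x_scale,
        loss_function, tr_solver, tr_options, verbose, callback=callback)
    cost_new = loss_function(f_new, cost_only=True)
    loss(z, rho, cost_only=cost_only)
    ~~~~^^^^^^^^^^^^^^^^^^^^^^^^^^^^^
    rho[0] = 2 * (t**0.5 - 1)
    ~~~^^^
ValueError: could not broadcast input array from shape (875,) into shape (746,)
```

```bash
sed -i 's/s=np.arange(0,L1+L2+L3+.03\*(a1+a2),step)/n=300;s=np.linspace(0,L1+L2+L3+.03*(a1+a2),n);step=s[1]/; s/step=.001):/step=0):/' fit.py
cat > m.py <<'E'
from fit import *
from scipy.spatial import cKDTree
for c in("top","scene"):
    q=cloud(c,np.load(f"{c}0.npy"))
    h=q[(q[:,2]>.092)&(q[:,2]<.112)&(q[:,0]>.54)&(q[:,0]<.72)&(q[:,1]>-.03)&(q[:,1]<.215)]
    print(c,len(h),"ztop",np.percentile(h[:,2],[10,50,90]).round(4))
    def f(p):
        L,th=line(p)
        return np.r_[cKDTree(L).query(h[:,:2])[0],cKDTree(h[:,:2]).query(L)[0]]
    r=least_squares(f,[.607,.005,np.radians(45),.07,.95,.08,.95,.08],loss="soft_l1",f_scale=.003,diff_step=.003,x_scale=[.01,.01,.1,.01,.1,.01,.1,.01])
    print(np.round(r.x,4),"deg",np.degrees(r.x[[2,4,6]]).round(1),"rms",np.sqrt(np.mean(f(r.x)**2)).round(4))
    L,th=line(r.x);print("end",L[-1].round(4),np.degrees(th[-1]).round(1));np.save(c+"_fit.npy",r.x)
    sh=h[(np.hypot(h[:,0]-.548,h[:,1]-.19)<.03)];sh=sh[sh[:,2]>.1075];print("shoulder",len(sh),sh.mean(0).round(4) if len(sh) else "")
    t=q[(q[:,2]>.022)&(q[:,2]<.031)&(abs(q[:,0]-.5)<.13)&(abs(q[:,1]+.315)<.025)]
    (cx,cy),wh,a=cv2.minAreaRect(t[:,:2].astype(np.float32));print("tray",cx,cy,wh,a)
    for nm,x0 in(("near",.452),("far",.552)):
        k=q[(q[:,2]>.034)&(q[:,2]<.075)&(abs(q[:,0]-x0)<.025)&(abs(q[:,1]+.315)<.035)]
        if len(k): print(nm,len(k),k.mean(0).round(4),"max z",k[:,2].max().round(3),"ext",np.ptp(k,0).round(3))
a=cv2.imread("pics/scene0.png")[195:285,90:180];cv2.imwrite("pics/crop1.png",cv2.resize(a,None,fx=6,fy=6,interpolation=cv2.INTER_CUBIC))
E
python3 m.py
```

```text
top 554 ztop [0.1005 0.1035 0.1057]
[0.6139 0.0105 0.7237 0.0306 0.9476 0.0751 0.9611 0.0927] deg [41.5 54.3 55.1] rms 0.0043
end [0.5407 0.1965] 152.5
shoulder 9 [0.5465 0.1897 0.1092]
tray 0.50787353515625 -0.31159093976020813 (0.031016305088996887, 0.18561600148677826) 88.70226287841797
near 61 [ 0.455  -0.3094  0.0463] max z 0.053 ext [0.007 0.033 0.018]
far 71 [ 0.559  -0.3089  0.0564] max z 0.065 ext [0.007 0.046 0.031]
scene 532 ztop [0.1023 0.1057 0.1081]
[0.6145 0.0119 0.6969 0.0266 0.9354 0.0704 0.9358 0.0838] deg [39.9 53.6 53.6] rms 0.005
end [0.5554 0.1905] 148.9
shoulder 22 [0.5505 0.1876 0.1093]
tray 0.506949245929718 -0.30991488695144653 (0.03632976859807968, 0.18769998848438263) 88.28443145751953
near 98 [ 0.457  -0.3135  0.0465] max z 0.056 ext [0.01  0.035 0.022]
far 117 [ 0.5601 -0.3127  0.057 ] max z 0.068 ext [0.008 0.046 0.034]
```

View pics/crop1.png

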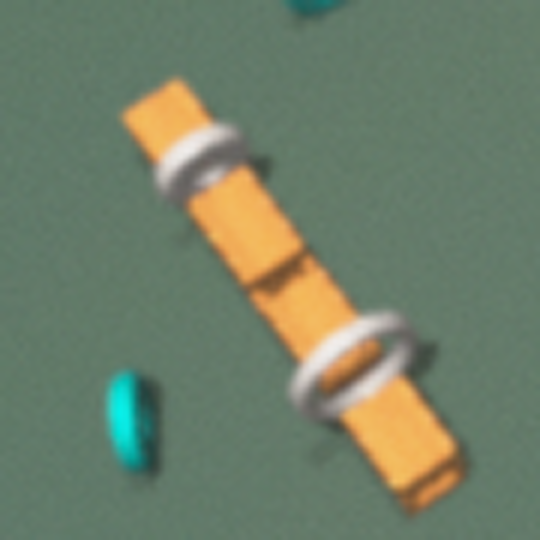

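The crop confirms the collar: the small thick grey ring at crop (202,162), which is scene px ~(124,222). The big ring is at crop (352,365) and the turquoise decoy at crop (130,420). The bar fit is poor, since leg 1 comes out too short. I'll redo it from the rectified images with bounds on the lengths.

```bash
cat > m2.py <<'E'
from fit import *
from scipy.spatial import cKDTree
X0,Y0,S=.50,-.05,.0005   # map px: col=(y-Y0)/S,row=(x-X0)/S
lo=[.56,-.05,.4,.056,.75,.06,.75,.04];hi=[.66,.06,1.2,.094,1.2,.1,1.2,.12]
vis=[]
for c in("top","scene"):
    im=cv2.imread(f"pics/{c}0.png")
    src=np.float32([[X0,Y0],[.72,Y0],[.72,.23],[X0,.23]])
    pix=np.float32([proj(c,[*s,.1]) for s in src]);dst=np.float32([[(y-Y0)/S,(x-X0)/S] for x,y in src])
    r=cv2.warpPerspective(im,cv2.getPerspectiveTransform(pix,dst),(560,440),flags=cv2.INTER_CUBIC)
    hsv=cv2.cvtColor(r,cv2.COLOR_BGR2HSV);m=((hsv[...,1]<60)&(hsv[...,2]>140)).astype(np.uint8)
    n,lab,st,_=cv2.connectedComponentsWithStats(m);m=lab==1+np.argmax(st[1:,4])
    v,u=np.nonzero(m);pts=np.c_[X0+v*S,Y0+u*S]
    pts=pts[(pts[:,0]>.545)];sub=pts[::7]
    best=None
    for L1 in(.06,.075):
      for h0 in(.6,.8,1.):
        def f(p):
            L,_=line(p);return np.r_[cKDTree(L).query(sub)[0],cKDTree(sub).query(L)[0]]
        q=least_squares(f,[.6,.0,h0,L1,.95,.075,.95,.07],bounds=(lo,hi),diff_step=.002,x_scale=[.01,.01,.1,.01,.1,.01,.1,.01])
        if best is None or q.cost<best.cost:best=q
    p=best.x;L,th=line(p);np.save(c+"_fit.npy",p)
    print(c,len(pts),p.round(4),"deg",np.degrees(p[[2,4,6]]).round(1),"mean d",f(p)[:len(sub)].mean().round(4),"end",L[-1].round(4),np.degrees(th[-1]).round(1))
    for x,y in L[::4]: cv2.circle(r,(int((y-Y0)/S),int((x-X0)/S)),1,(0,0,255),-1)
    vis.append(r)
cv2.imwrite("pics/rect.png",cv2.resize(np.vstack(vis),None,fx=.65,fy=.65))
E
python3 m2.py
```

```text
top 13452 [ 0.5945 -0.0107  0.8623  0.0749  0.9441  0.073   0.9606  0.0698] deg [49.4 54.1 55. ] mean d 0.0036 end [0.5497 0.1885] 160.0
scene 12614 [ 5.9210e-01 -1.0000e-03  7.7700e-01  6.3500e-02  1.0096e+00  7.4900e-02
  9.8690e-01  7.6200e-02] deg [44.5 57.8 56.5] mean d 0.0033 end [0.5418 0.1941] 158.5
```

View pics/rect.png

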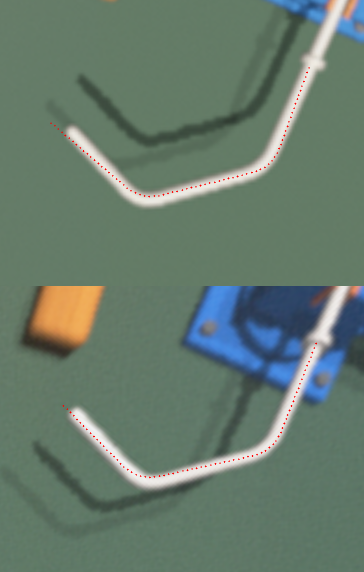

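```bash
python3 - <<'E'
s=open("m2.py").read().split("    best=None")[0]
s+='''
    Ls=[]
    for n,k in(("1",(pts[:,0]>.607)&(pts[:,0]<.638)&(pts[:,1]<.06)),("2",(pts[:,1]>.08)&(pts[:,1]<.118)&(pts[:,0]>.62)),("3",(pts[:,1]>.15)&(pts[:,0]>.562)&(pts[:,0]<.61))):
        q=pts[k].astype(np.float32);d=cv2.fitLine(q,cv2.DIST_HUBER,0,.001,.001).ravel()
        if d[1]<0:d[:2]*=-1
        nrm=np.array([-d[1],d[0]]);print(c,n,len(q),"heading",np.degrees(np.arctan2(d[1],d[0])).round(1),"width",np.round(2*np.sqrt(3)*np.std((q-d[2:])@nrm),4),"pt",d[2:].round(4));Ls.append(d)
    X=lambda a,b:a[2:]+a[:2]*np.linalg.solve(np.c_[a[:2],-b[:2]],b[2:]-a[2:])[0]
    A,B=X(Ls[0],Ls[1]),X(Ls[1],Ls[2]);t=(pts-A)@Ls[0][:2];k=(abs((pts-A)@[-Ls[0][1],Ls[0][0]])<.006)
    tip=A+Ls[0][:2]*(t[k].min()+.005)
    print("apexes",A.round(4),B.round(4),"open_end",tip.round(4),"leg1 to apex",np.linalg.norm(tip-A).round(4),"A-B",np.linalg.norm(A-B).round(4))
    t=(pts-B)@Ls[2][:2];dn=abs((pts-B)@[-Ls[2][1],Ls[2][0]]);k=(dn>.0068)&(dn<.012)&(t>.05);print("flange from B",np.percentile(t[k],[5,50,95]).round(4) if k.any() else None, "mean at", (B+Ls[2][:2]*np.median(t[k])).round(4) if k.any() else "")
'''
open("m3.py","w").write(s.replace("pts[:,0]>.545","pts[:,0]>.52"))
E
python3 m3.py
```

```text
top 1 2034 heading 50.3 width 0.0118 pt [0.6184 0.02  ]
top 2 1942 heading 107.9 width 0.0125 pt [0.6446 0.102 ]
top 3 2602 heading 154.2 width 0.0124 pt [0.586  0.1735]
apexes [0.6563 0.0656] [0.628  0.1532] open_end [0.6044 0.003 ] leg1 to apex 0.0814 A-B 0.092
flange from B [0.0817 0.0904 0.113 ] mean at [0.5467 0.1926]
scene 1 2160 heading 49.9 width 0.0125 pt [0.6258 0.0347]
scene 2 1754 heading 106.9 width 0.0112 pt [0.6425 0.099 ]
scene 3 2345 heading 155.9 width 0.0114 pt [0.5868 0.1744]
apexes [0.6524 0.0662] [0.6248 0.1574] open_end [0.6008 0.005 ] leg1 to apex 0.0801 A-B 0.0953
flange from B [0.0895 0.0933 0.0981] mean at [0.5396 0.1955]
```

Emit:
{"api": "drive_tool", "payload": {"deltas": [[0,0,0,0.0,0,-0.03,-0.2]]}}

```text
time: 1.1
ee_pos: [0.1804, -0.5966, 0.2629]
eef_rot: [0.989, 0.146, -0.001, -0.003]
ft_force: [-0.6, 0.1, 1.1]
width: 0.084
```

```bash
python3 - <<'E'
s=open("m3.py").read()
s=s.replace('''    t=(pts-B)@Ls[2]''','''    tipd=np.linalg.norm(tip-A);
    for it in range(6):
        N=[]
        for d,P,a,b in((Ls[0],A,-.058,-.022),(Ls[1],A,.024,.066),(Ls[2],B,.022,.07)):
            t=(pts-P)@d[:2];k=(t>a)&(t<b)&(abs((pts-P)@[-d[1],d[0]])<.009)
            e=cv2.fitLine(pts[k].astype(np.float32),cv2.DIST_L2,0,.001,.001).ravel()
            if e[1]<0:e[:2]*=-1
            N.append(e)
        Ls=N;A,B=X(Ls[0],Ls[1]),X(Ls[1],Ls[2])
    t=(pts-A)@Ls[0][:2];k=(abs((pts-A)@[-Ls[0][1],Ls[0][0]])<.003);tip=A+Ls[0][:2]*(t[k].min()+.005)
    print("REF",[np.degrees(np.arctan2(d[1],d[0])).round(1) for d in Ls],A.round(4),B.round(4),"open",tip.round(4),np.linalg.norm(tip-A).round(4),np.linalg.norm(A-B).round(4))
    t=(pts-B)@Ls[2]''',1)
open("m3.py","w").write(s)
E
python3 m3.py | grep -v heading
```

```text
apexes [0.6563 0.0656] [0.628  0.1532] open_end [0.6044 0.003 ] leg1 to apex 0.0814 A-B 0.092
REF [np.float32(43.3), np.float32(105.4), np.float32(155.7)] [0.6571 0.0572] [0.6305 0.1535] open [0.6018 0.0052] 0.0759 0.0998
flange from B [0.087  0.0909 0.095 ] mean at [0.5476 0.1909]
apexes [0.6524 0.0662] [0.6248 0.1574] open_end [0.6008 0.005 ] leg1 to apex 0.0801 A-B 0.0953
REF [np.float32(43.0), np.float32(105.0), np.float32(157.3)] [0.6531 0.0597] [0.6267 0.1578] open [0.5977 0.008 ] 0.0758 0.1016
flange from B [0.084  0.0975 0.1164] mean at [0.5368 0.1954]
```

Emit:
{"api": "drive_tool", "payload": {"deltas": [[0,0,6,0.04,-0.022,0.01,-1],[0,0,12,0.08,-0.045,0.03,-1],[0,0,17.8,0.12,-0.068,0.05,-1],[0,0,17.8,0.16,-0.09,0.07,-1],[0,0,17.8,0.2,-0.113,0.09,-1],[0,0,17.8,0.24,-0.135,0.11,-1],[0,0,17.8,0.28,-0.158,0.13,-1],[0,0,17.8,0.32,-0.18,0.147,-1],[0,0,17.8,0.346,-0.195,0.147,-1],[0,0,17.8,0.346,-0.195,0.147,-1],[0,0,17.8,0.346,-0.195,0.147,-1],[0,0,17.8,0.346,-0.195,0.147,-1]]}}

```text
time: 2.3
ee_pos: [0.4549, -0.3128, 0.1198]
eef_rot: [1.0, -0.009, -0.0, 0.0]
ft_force: [-0.5, 0.5, 0.2]
width: 0.0868
```

```bash
cat >> h.py <<'E'
def to(x,y,z,hd,base=None):
    "delta row from the measured pose (or base=(x,y,z,heading)) for a downward tool"
    s=read_state();X=Ro.from_quat(s["eef_rot"]).as_matrix()[:,0]
    p=np.array(s["ee_pos"]);h0=np.arctan2(X[1],X[0])
    if base: p=np.array(base[:3]);h0=np.radians(base[3])
    D=np.array([x,y,z])-p
    return np.round([-(hd-np.degrees(h0)+180)%360-360 if 0 else -((hd-np.degrees(h0)+180)%360-180),D[0]*np.cos(h0)+D[1]*np.sin(h0),D[0]*np.sin(h0)-D[1]*np.cos(h0),-D[2]],4)
def st():
    s=read_state();M=Ro.from_quat(s["eef_rot"]).as_matrix();print(round(s["time"],2),np.round(s["ee_pos"],4),"hd",np.degrees(np.arctan2(M[1,0],M[0,0])).round(2),"z",M[:,2].round(3),"F",np.round(s["ft_force"],2),"T",np.round(s["torque"],3),"w",round(s["width"],4))
E
python3 -c "
from h import *
st()
im,d=camera('top');cv2.imwrite('pics/t1.png',im[:,:,::-1]);cv2.imwrite('pics/t1c.png',cv2.resize(im[190:300,310:440,::-1],None,fx=5,fy=5,interpolation=cv2.INTER_CUBIC))
print(to(.456,-.311,.1,-1))"
```

```text
2.3 [ 0.4549 -0.3128  0.1198] hd -1.08 z [-0.    -0.001 -1.   ] F [-0.47  0.48  0.23] T [-0.027  0.053  0.007] w 0.0868
[-0.1002  0.0012 -0.0019  0.0198]
```

Emit:
{"api": "drive_tool", "payload": {"deltas": [[0,0,0,0.001,-0.001,0.03,-1],[0,0,0,0.001,-0.001,0.06,-1],[0,0,0,0.001,-0.001,0.08,-1],[0,0,0,0.001,-0.001,0.091,-1],[0,0,0,0.001,-0.001,0.091,-1],[0,0,0,0.001,-0.001,0.091,0.0],[0,0,0,0.001,-0.001,0.091,0.4],[0,0,0,0.001,-0.001,0.091,0.6],[0,0,0,0.001,-0.001,0.091,0.8],[0,0,0,0.001,-0.001,0.091,1],[0,0,0,0.001,-0.001,0.091,1],[0,0,0,0.001,-0.001,0.091,1]], "squeeze": 12}}

```text
time: 3.55
ee_pos: [0.4567, -0.3104, 0.0286]
eef_rot: [1.0, -0.008, 0.0, 0.0]
ft_force: [0.0, -1.1, -0.8]
width: 0.0389
```

```bash
python3 -c "
from h import *
st()"
```

```text
3.55 [ 0.4567 -0.3104  0.0286] hd -0.96 z [ 0. -0. -1.] F [ 0.01 -1.13 -0.8 ] T [0.019 0.009 0.02 ] w 0.0389
```

Emit:
{"api": "drive_tool", "payload": {"deltas": [[0,0,0,0,0,0,1],[0,0,0,0,0,0,1],[0,0,0,0,0,0,1],[0,0,0,0,0,-0.01,1],[0,0,0,0,0,-0.03,1],[0,0,0,0,0,-0.06,1],[0,0,0,0,0,-0.09,1],[0,0,0,0,0,-0.12,1],[0,0,0,0,0,-0.14,1],[0,0,0,0,0,-0.14,1],[0,0,0,0,0,-0.14,1]], "squeeze": 15}}

```text
time: 4.65
ee_pos: [0.4566, -0.3098, 0.1684]
eef_rot: [1.0, -0.008, -0.0, -0.0]
ft_force: [-0.3, -0.1, -1.3]
width: 0.0343
```

```bash
python3 -c "
from h import *
st()
a=np.radians(43.2);o=np.array([.600,.0065])-.03*np.array([np.cos(a),np.sin(a)])
print(o,to(*o,.17,43.2),to(*o,.095,43.2))"
```

```text
4.65 [ 0.4566 -0.3098  0.1684] hd -0.94 z [-0.  0. -1.] F [-0.31 -0.14 -1.26] T [-0.     0.042 -0.027] w 0.0343
[ 0.57813094 -0.01403641] [-4.4137e+01  1.1660e-01 -2.9770e-01 -1.6000e-03] [-44.137    0.1166  -0.2977   0.0734]
```

Emit:
{"api": "drive_tool", "payload": {"deltas": [[0,0,-8,0.02,-0.03,0,1],[0,0,-16,0.03,-0.06,0,1],[0,0,-24,0.05,-0.1,0,1],[0,0,-32,0.07,-0.14,0,1],[0,0,-40,0.08,-0.18,0,1],[0,0,-44.1,0.1,-0.22,0,1],[0,0,-44.1,0.11,-0.26,0,1],[0,0,-44.1,0.117,-0.298,0.02,1],[0,0,-44.1,0.117,-0.298,0.05,1],[0,0,-44.1,0.117,-0.298,0.073,1],[0,0,-44.1,0.117,-0.298,0.073,1],[0,0,-44.1,0.117,-0.298,0.073,1]]}}

```text
time: 5.85
ee_pos: [0.5781, -0.0143, 0.095]
eef_rot: [0.93, 0.368, -0.001, -0.001]
ft_force: [0.4, 0.3, -0.2]
width: 0.0342
```

```bash
python3 -c "
from h import *
st()
im,d=camera('scene');np.save('s2.npy',d);cv2.imwrite('pics/s2.png',im[:,:,::-1])
im2,d2=camera('top');np.save('t2.npy',d2);cv2.imwrite('pics/t2.png',im2[:,:,::-1])
a=cv2.resize(im[125:215,225:345,::-1],None,fx=5,fy=5,interpolation=cv2.INTER_CUBIC)
cv2.imwrite('pics/s2c.png',a)
s=read_state();p=np.array(s['ee_pos'])+[0,0,.005];print('proj grasp',proj('scene',p),proj('top',p), [tip_of('collar',c)[:2] for c in ('scene','top')])"
```

```text
5.85 [ 0.5781 -0.0143  0.095 ] hd 43.14 z [-0.002  0.    -1.   ] F [ 0.42  0.26 -0.24] T [-0.057 -0.038  0.032] w 0.0342
proj grasp [267.07105041 170.53440791] [239.26209936 194.94605139] [[{'location': [0.2186, 0.6839], 'score': 0.58}], [{'location': [0.7697, 0.6128], 'score': 0.46}, {'location': [0.6496, 0.7352], 'score': 0.41}]]
```

View pics/s2c.png

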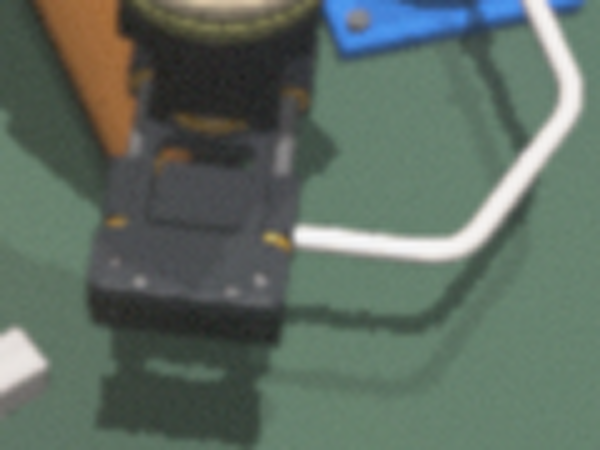

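The gripper body hides the collar in this view, with the bar tip at crop (295,236). I need the collar's height in the grip before threading it, so I'll back off, turn its face to the camera and look.

Emit:
{"api": "drive_tool", "payload": {"deltas": [[0,0,-4,-0.02,0,0,1],[0,0,-12,-0.05,0,-0.04,1],[0,0,-20,-0.05,0,-0.08,1],[0,0,-28,-0.05,0,-0.11,1],[0,0,-36,-0.05,0,-0.11,1],[0,0,-44,-0.05,0,-0.11,1],[0,0,-52,-0.05,0,-0.11,1],[0,0,-60,-0.05,0,-0.11,1],[0,0,-68,-0.05,0,-0.11,1],[0,0,-76,-0.05,0,-0.11,1],[0,0,-84,-0.05,0,-0.11,1],[0,0,-92,-0.05,0,-0.11,1]]}}

```text
time: 7.25
ee_pos: [0.5425, -0.0488, 0.2065]
eef_rot: [0.379, 0.925, -0.0, 0.001]
ft_force: [-0.1, 0.3, -0.8]
width: 0.0342
```

Emit:
{"api": "drive_tool", "payload": {"deltas": [[0,-8,0,0,0,0,1],[0,-16,0,0,0,0,1],[0,-24,0,0,0,0,1],[0,-32,0,0,0,0,1],[0,-35,0,0,0,0,1],[0,-35,0,0,0,0,1]]}}

```text
time: 7.85
ee_pos: [0.5415, -0.0474, 0.2059]
eef_rot: [0.363, 0.882, -0.115, 0.279]
ft_force: [0.2, -0.1, -0.2]
width: 0.0342
```

```bash
python3 -c "
from h import *
st()
s=read_state();M=Ro.from_quat(s['eef_rot']).as_matrix();p=np.array(s['ee_pos'])-.005*M[:,2];g=proj('scene',p);print('grasp px',g, 'tool z px per 10mm',proj('scene',p+.01*M[:,2])-g,'y',proj('scene',p+.01*M[:,1])-g,'x',proj('scene',p+.01*M[:,0])-g)
im,d=camera('scene');cv2.imwrite('pics/s3.png',im[:,:,::-1]);np.save('s3.npy',d)
u,v=map(int,g.round());print('origin crop',u-40,v-32)
cv2.imwrite('pics/s3c.png',cv2.resize(im[v-32:v+32,u-40:u+40,::-1],None,fx=8,fy=8,interpolation=cv2.INTER_CUBIC))
print(tip_of('collar','scene')[:2])"
```

```text
7.85 [ 0.5415 -0.0474  0.2059] hd 135.33 z [ 0.408 -0.406 -0.818] F [ 0.23 -0.11 -0.17] T [ 0.552  0.472 -0.043] w 0.0342
grasp px [243.15900344 134.48550898] tool z px per 10mm [-0.25967165  4.95383975] y [5.13568006 0.40852215] x [ 0.52324057 -1.45527872]
origin crop 203 102
[{'location': [0.4789, 0.3427], 'score': 0.73}, {'location': [0.2799, 0.4984], 'score': 0.72}]
```

View pics/s3c.png

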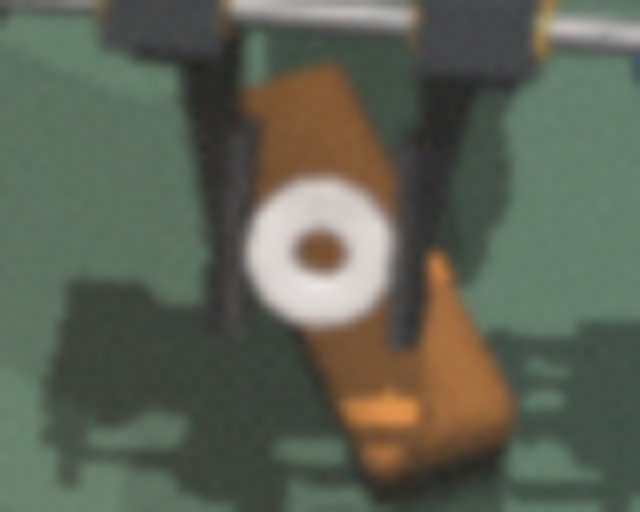

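The collar's face shows, centred at crop (319,250), with the fingertips at crop v≈345. It is square in the grip and perhaps a little high. I'll measure that precisely.

```bash
python3 -c "
from h import *
im=cv2.imread('pics/s3.png')[112:152,220:268];b=cv2.resize(im,None,fx=8,fy=8,interpolation=cv2.INTER_CUBIC)
hsv=cv2.cvtColor(b,cv2.COLOR_BGR2HSV);m=((hsv[...,1]<60)&(hsv[...,2]>130)).astype(np.uint8)
for c in cv2.findContours(m,cv2.RETR_CCOMP,cv2.CHAIN_APPROX_NONE)[0]:
    if len(c)>60:
        (x,y),r,a=cv2.fitEllipse(c);print('ellipse px',220+(x+.5)/8-.5,112+(y+.5)/8-.5,np.array(r)/8,a)
s=read_state();M=Ro.from_quat(s['eef_rot']).as_matrix();p=np.array(s['ee_pos'])
for n,o in (('grasp',[-.004,0,-.005]),('tipL',[-.0095,-.018,.014]),('tipR',[-.0095,.018,.014])): print(n,proj('scene',p+M@o))
d=np.load('s3.npy');q=[w('scene',u,v,d=d[v,u]) for v in range(125,142) for u in range(234,253) if m[(v-112)*8+4,(u-220)*8+4] and d[v,u]>0]
q=(np.array(q)-p)@M;print('collar in tool frame: median',np.median(q,0).round(4),'mid-range',((np.percentile(q,2,axis=0)+np.percentile(q,98,axis=0))/2).round(4),len(q))
"

```

```text
ellipse px 242.59408378601074 133.03923416137695 [18.49954224 18.90100288] 142.02581787109375
ellipse px 242.67863082885742 132.98612785339355 [4.85206699 5.67990923] 106.49561309814453
grasp [242.71588367 135.5908776 ]
tipL [232.67721396 145.11133887]
tipR [251.18563879 146.64343203]
collar in tool frame: median [-0.0022 -0.0016 -0.0087] mid-range [ 0.1032 -0.002   0.0168] 244
```

Emit:
{"api": "drive_tool", "payload": {"deltas": [[0,8,0,0,0,0,1],[0,16,0,0,0,0,1],[0,24,0,0,0,0,1],[0,32,0,0,0,0,1],[0,35,0,0,0,0,1],[0,35,0,0,0,0,1]]}}

```text
time: 8.55
ee_pos: [0.5436, -0.0513, 0.2054]
eef_rot: [0.384, 0.923, 0.002, -0.001]
ft_force: [-0.1, -0.7, -0.9]
width: 0.0344
```

Emit:
{"api": "drive_tool", "payload": {"deltas": [[0,0,8,0,0,0,1],[0,0,16,0,0,0,1],[0,0,24,0,0,0,1],[0,0,32,0,0,0,1],[0,0,40,0,0,0,1],[0,0,48,0,0,0,1],[0,0,56,0,0,0,1],[0,0,64,0,0,0,1],[0,0,72,0,0,0,1],[0,0,80,0,0,0,1],[0,0,88,0,0,0,1],[0,0,92,0,0,0,1]]}}

```text
time: 9.75
ee_pos: [0.5425, -0.0482, 0.2061]
eef_rot: [0.931, 0.365, 0.001, 0.0]
ft_force: [-0.4, 0.2, -1.4]
width: 0.0342
```

```bash
cat >> h.py <<'E'
PATH=dict(x=.601,y=.0055,h=np.radians(43.2),L1=.0578,a1=np.radians(62),L2=.0683,a2=np.radians(51.1))
def at(s,P=PATH):
    "point and heading on the bar at arc length s from the open end"
    n=max(int(abs(s)/.0001),1);ds=s/n;x,y,h=P["x"],P["y"],P["h"];a=P["L1"];b=a+.03*P["a1"];c=b+P["L2"];d=c+.03*P["a2"]
    for i in range(n):
        t=(i+.5)*ds;k=1/.03 if a<t<b or c<t<d else 0
        h+=k*ds/2;x+=np.cos(h)*ds;y+=np.sin(h)*ds;h+=k*ds/2
    return x,y,np.degrees(h)
def rows(ss,base,z=.0935,off=(0,0)):
    for s in ss:
        x,y,h=at(s);r=to(x+off[0],y+off[1],z,h,base);print(int(s*1000),[0,0,round(float(r[0]),1)]+[round(float(v),4) for v in r[1:]]+[1],"abs",np.round([x+off[0],y+off[1]],4),round(h,1))
E
python3 -c "
from h import *
st()
x,y,h=at(-.025);print(to(x,y,.16,h),to(x,y,.0935,h))"
```

```text
9.75 [ 0.5425 -0.0482  0.2061] hd 42.87 z [ 0.002 -0.    -1.   ] F [-0.4   0.22 -1.36] T [-0.003 -0.046 -0.014] w 0.0342
[-0.3258  0.0544  0.0006  0.0461] [-0.3258  0.0544  0.0006  0.1126]
```

Emit:
{"api": "drive_tool", "payload": {"deltas": [[0,0,0,0.02,0,0.04,1],[0,0,-0.3,0.035,0,0.08,1],[0,0,-0.3,0.035,0.0006,0.1126,1],[0,0,-0.3,0.0544,0.0006,0.1126,1],[0,0,-0.3,0.0544,0.0006,0.1126,1],[0,0,-0.3,0.0544,0.0006,0.1126,1],[0,0,-0.3,0.0544,0.0006,0.1126,1]]}}

```text
time: 10.45
ee_pos: [0.5826, -0.0125, 0.0939]
eef_rot: [0.929, 0.37, 0.001, 0.001]
ft_force: [0.2, -0.7, -0.8]
width: 0.0341
```

```bash
python3 -c "
from h import *
st()
x,y,h=at(-.025);print(x,y,h,to(x,y,.0935,h))
im,d=camera('top');g=proj('top',[.60,.005,.1]);u,v=map(int,g);print(u-40,v-30)
cv2.imwrite('pics/t4.png',im[:,:,::-1]);cv2.imwrite('pics/t4c.png',cv2.resize(im[v-30:v+30,u-40:u+40,::-1],None,fx=8,fy=8,interpolation=cv2.INTER_CUBIC))"
```

```text
10.45 [ 0.5826 -0.0125  0.0939] hd 43.42 z [ 0.002 -0.001 -1.   ] F [ 0.18 -0.67 -0.76] T [-0.023 -0.051 -0.037] w 0.0341
0.5827757843144639 -0.011613677648217207 43.2 [ 0.2176  0.0007 -0.0005  0.0004]
191 155
```

View pics/t4c.png

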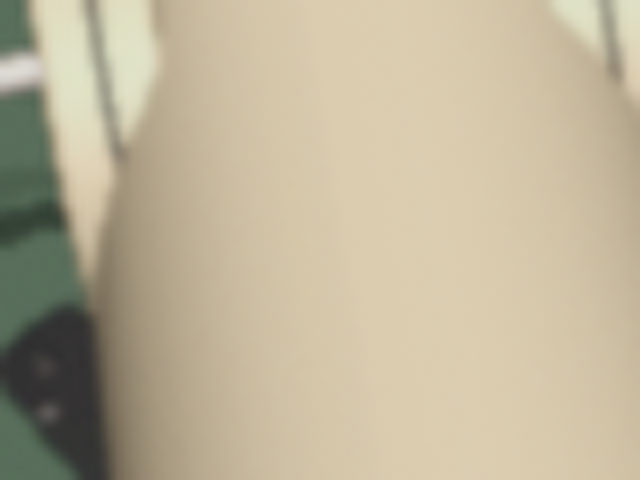

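The arm hides the tip in this view, so I'll enter by feel in small steps and watch the force.

Emit:
{"api": "drive_tool", "payload": {"deltas": [[0,0,0,0.004,0,0,1],[0,0,0,0.008,0,0,1],[0,0,0,0.011,0,0,1],[0,0,0,0.013,0,0,1],[0,0,0,0.015,0,0,1],[0,0,0,0.017,0,0,1],[0,0,0,0.019,0,0,1],[0,0,0,0.02,0,0,1],[0,0,0,0.02,0,0,1]]}}

```text
time: 11.4
ee_pos: [0.597, 0.002, 0.0929]
eef_rot: [0.929, 0.37, 0.0, 0.0]
ft_force: [-0.1, 0.3, 0.3]
width: 0.0339
```

```bash
cat >> h.py <<'E'
def ft():
    s=read_state();M=Ro.from_quat(s["eef_rot"]).as_matrix();st();print("tool F",(M.T@s["ft_force"]).round(2),"tool T",(M.T@s["torque"]).round(3))
E
python3 -c "
from h import *
ft()"
```

```text
11.4 [0.597  0.002  0.0929] hd 43.44 z [ 0. -0. -1.] F [-0.08  0.3   0.34] T [-0.02  -0.07   0.018] w 0.0339
tool F [ 0.14 -0.27 -0.34] tool T [-0.063  0.037 -0.018]
```

Emit:
{"api": "drive_tool", "payload": {"deltas": [[0,0,0,0.001,0,0,1],[0,0,0,0.002,0,0,1],[0,0,0,0.003,0,0,1],[0,0,0,0.004,0,0,1],[0,0,0,0.005,0,0,1],[0,0,0,0.006,0,0,1],[0,0,0,0.007,0,0,1],[0,0,0,0.008,0,0,1],[0,0,0,0.008,0,0,1]]}}

```text
time: 12.3
ee_pos: [0.6028, 0.0075, 0.093]
eef_rot: [0.929, 0.37, 0.0, 0.0]
ft_force: [-0.6, 0.5, -1.1]
width: 0.0343
```

```bash
python3 -c "
from h import *
ft()"
```

```text
12.3 [0.6028 0.0075 0.093 ] hd 43.44 z [ 0. -0. -1.] F [-0.6   0.54 -1.15] T [-0.024 -0.029  0.038] w 0.0343
tool F [-0.06 -0.81  1.15] tool T [-0.037  0.005 -0.038]
```

Emit:
{"api": "drive_tool", "payload": {"deltas": [[0,0,0,0.0015,0,0,1],[0,0,0,0.003,0,0,1],[0,0,0,0.0045,0,0,1],[0,0,0,0.006,0,0,1],[0,0,0,0.007,0,0,1],[0,0,0,0.007,0,0,1]]}}

```text
time: 12.9
ee_pos: [0.6079, 0.0124, 0.0929]
eef_rot: [0.929, 0.37, 0.0, 0.0]
ft_force: [0.2, -0.2, -0.9]
width: 0.0341
```

Emit:
{"api": "drive_tool", "payload": {"deltas": [[0,0,0,0,0.0005,0,1],[0,0,0,0,0.001,0,1],[0,0,0,0,0.0015,0,1],[0,0,0,0,0.0015,0,1]]}}

```text
time: 13.3
ee_pos: [0.6088, 0.011, 0.0929]
eef_rot: [0.929, 0.37, -0.0, 0.0]
ft_force: [-0.7, 0.2, 0.4]
width: 0.034
```

Emit:
{"api": "drive_tool", "payload": {"deltas": [[0,0,0,0,-0.001,0,1],[0,0,0,0,-0.002,0,1],[0,0,0,0,-0.003,0,1],[0,0,0,0,-0.003,0,1]]}}

```text
time: 13.7
ee_pos: [0.6069, 0.013, 0.0931]
eef_rot: [0.929, 0.37, 0.0, 0.0]
ft_force: [0.5, -1.5, -0.3]
width: 0.0344
```

Emit:
{"api": "drive_tool", "payload": {"deltas": [[0,0,0,0,0.001,0.0005,1],[0,0,0,0,0.0015,0.001,1],[0,0,0,0,0.0015,0.0015,1],[0,0,0,0,0.0015,0.0015,1]]}}

```text
time: 14.1
ee_pos: [0.6078, 0.0123, 0.0914]
eef_rot: [0.929, 0.37, 0.0, 0.0]
ft_force: [0.7, -0.4, 0.3]
width: 0.0342
```

Emit:
{"api": "drive_tool", "payload": {"deltas": [[0,0,0,0,0,-0.001,1],[0,0,0,0,0,-0.002,1],[0,0,0,0,0,-0.003,1],[0,0,0,0,0,-0.003,1]]}}

```text
time: 14.5
ee_pos: [0.6078, 0.0123, 0.0946]
eef_rot: [0.929, 0.37, 0.0, 0.0]
ft_force: [-0.3, 0.5, -0.0]
width: 0.0343
```

Emit:
{"api": "drive_tool", "payload": {"deltas": [[0,0,0,0,0,-0.0008,1],[0,0,0,0,0,-0.0015,1],[0,0,0,0,0,-0.0015,1]]}}

```text
time: 14.8
ee_pos: [0.6077, 0.0122, 0.0959]
eef_rot: [0.929, 0.37, -0.0, 0.0]
ft_force: [0.3, 0.2, -1.6]
width: 0.0342
```

Emit:
{"api": "drive_tool", "payload": {"deltas": [[0,0,0,0,0,0.0015,1],[0,0,0,0,0,0.003,1],[0,0,0,0,0,0.0045,1],[0,0,0,0,0,0.006,1],[0,0,0,0,0,0.006,1]]}}

```text
time: 15.3
ee_pos: [0.608, 0.0122, 0.0901]
eef_rot: [0.929, 0.37, 0.0, 0.0]
ft_force: [-0.1, 0.0, 3.0]
width: 0.0342
```

It is threaded: the downward probe met +3.0 N and the upward one about −1.6 N, which centres it at TCP z ≈ 0.0934. Now I'll go along leg 1.

```bash
sed -i 's/z=.0935,off/z=.0934,off/' h.py; python3 -c "
from h import *
rows(np.r_[.010,.014,.018,.022,.026,.03,.034,.038,.042,.046,.05,.05],(.6079,.0124,.0901,43.4))"
```

```text
10 [0, 0, 0.2, 0.0002, 0.0003, -0.0033, 1] abs [0.6083 0.0123] 43.2
14 [0, 0, 0.2, 0.0042, 0.0003, -0.0033, 1] abs [0.6112 0.0151] 43.2
18 [0, 0, 0.2, 0.0082, 0.0003, -0.0033, 1] abs [0.6141 0.0178] 43.2
22 [0, 0, 0.2, 0.0122, 0.0003, -0.0033, 1] abs [0.617  0.0206] 43.2
26 [0, 0, 0.2, 0.0162, 0.0004, -0.0033, 1] abs [0.62   0.0233] 43.2
30 [0, 0, 0.2, 0.0202, 0.0004, -0.0033, 1] abs [0.6229 0.026 ] 43.2
34 [0, 0, 0.2, 0.0242, 0.0004, -0.0033, 1] abs [0.6258 0.0288] 43.2
38 [0, 0, 0.2, 0.0282, 0.0004, -0.0033, 1] abs [0.6287 0.0315] 43.2
42 [0, 0, 0.2, 0.0322, 0.0004, -0.0033, 1] abs [0.6316 0.0343] 43.2
46 [0, 0, 0.2, 0.0362, 0.0004, -0.0033, 1] abs [0.6345 0.037 ] 43.2
50 [0, 0, 0.2, 0.0402, 0.0004, -0.0033, 1] abs [0.6374 0.0397] 43.2
50 [0, 0, 0.2, 0.0402, 0.0004, -0.0033, 1] abs [0.6374 0.0397] 43.2
```

Straight, to s=30 first, then 48, checking the force each time.

Emit:
{"api": "drive_tool", "payload": {"deltas": [[0,0,0.2,0,0.0003,-0.002,1],[0,0,0.2,0.001,0.0003,-0.0033,1],[0,0,0.2,0.004,0.0003,-0.0033,1],[0,0,0.2,0.007,0.0003,-0.0033,1],[0,0,0.2,0.01,0.0003,-0.0033,1],[0,0,0.2,0.013,0.0003,-0.0033,1],[0,0,0.2,0.016,0.0003,-0.0033,1],[0,0,0.2,0.019,0.0003,-0.0033,1],[0,0,0.2,0.02,0.0003,-0.0033,1],[0,0,0.2,0.02,0.0003,-0.0033,1]]}}

```text
time: 16.3
ee_pos: [0.6226, 0.0259, 0.0932]
eef_rot: [0.93, 0.368, -0.0, -0.0]
ft_force: [0.1, 0.6, -0.1]
width: 0.0338
```

Emit:
{"api": "drive_tool", "payload": {"deltas": [[0,0,0,0.003,0,0,1],[0,0,0,0.006,0,0,1],[0,0,0,0.009,0,0,1],[0,0,0,0.012,0,0,1],[0,0,0,0.015,0,0,1],[0,0,0,0.018,0,0,1],[0,0,0,0.018,0,0,1]]}}

```text
time: 17.0
ee_pos: [0.6359, 0.0386, 0.0932]
eef_rot: [0.93, 0.369, 0.0, -0.0]
ft_force: [0.2, 0.2, 0.2]
width: 0.0339
```

```bash
python3 -c "
from h import *
ft()"
```

```text
17.0 [0.6359 0.0386 0.0932] hd 43.26 z [ 0.  0. -1.] F [0.24 0.24 0.22] T [-0.006 -0.042 -0.025] w 0.0339
tool F [ 0.34 -0.   -0.22] tool T [-0.033  0.026  0.025]
```

```bash
python3 -c "
from h import *
rows(np.arange(.050,.070,.002),(.6359,.0386,.0932,43.3))"
```

```text
50 [0, 0, 0.1, 0.0019, 0.0002, -0.0002, 1] abs [0.6374 0.0397] 43.2
52 [0, 0, 0.1, 0.0039, 0.0002, -0.0002, 1] abs [0.6389 0.0411] 43.2
54 [0, 0, 0.1, 0.0059, 0.0002, -0.0002, 1] abs [0.6404 0.0425] 43.2
56 [0, 0, 0.1, 0.0079, 0.0003, -0.0002, 1] abs [0.6418 0.0438] 43.2
58 [0, 0, -0.3, 0.0099, 0.0003, -0.0002, 1] abs [0.6433 0.0452] 43.6
60 [0, 0, -4.1, 0.0119, 0.0002, -0.0002, 1] abs [0.6447 0.0466] 47.4
62 [0, 0, -7.9, 0.0139, -0.0, -0.0002, 1] abs [0.646  0.0481] 51.2
64 [0, 0, -11.7, 0.0159, -0.0004, -0.0002, 1] abs [0.6472 0.0497] 55.0
66 [0, 0, -15.6, 0.0178, -0.0008, -0.0002, 1] abs [0.6483 0.0514] 58.9
68 [0, 0, -19.4, 0.0197, -0.0014, -0.0002, 1] abs [0.6493 0.0532] 62.7
70 [0, 0, -23.2, 0.0216, -0.0022, -0.0002, 1] abs [0.6501 0.055 ] 66.5
```

Emit:
{"api": "drive_tool", "payload": {"deltas": [[0,0,0,0.002,0.0002,0,1],[0,0,0,0.004,0.0002,0,1],[0,0,0,0.006,0.0002,0,1],[0,0,0,0.008,0.0002,0,1],[0,0,-1,0.01,0.0003,0,1],[0,0,-4,0.012,0.0002,0,1],[0,0,-8,0.014,0,0,1],[0,0,-8,0.014,0,0,1]]}}

```text
time: 17.8
ee_pos: [0.6459, 0.048, 0.0932]
eef_rot: [0.901, 0.433, 0.0, -0.0]
ft_force: [-0.2, 0.3, 0.2]
width: 0.0339
```

```bash
python3 -c "
from h import *
ft()"
```

```text
17.8 [0.6459 0.048  0.0932] hd 51.36 z [ 0.  0. -1.] F [-0.21  0.25  0.18] T [-0.017  0.008  0.071] w 0.0339
tool F [ 0.07 -0.32 -0.18] tool T [-0.005 -0.019 -0.071]
```

```bash
python3 -c "
from h import *
rows(np.arange(.064,.088,.002),(.6459,.0480,.0932,51.3))"
```

```text
64 [0, 0, -3.7, 0.0022, -0.0001, -0.0002, 1] abs [0.6472 0.0497] 55.0
66 [0, 0, -7.6, 0.0042, -0.0003, -0.0002, 1] abs [0.6483 0.0514] 58.9
68 [0, 0, -11.4, 0.0061, -0.0006, -0.0002, 1] abs [0.6493 0.0532] 62.7
70 [0, 0, -15.2, 0.0081, -0.0011, -0.0002, 1] abs [0.6501 0.055 ] 66.5
72 [0, 0, -19.0, 0.01, -0.0017, -0.0002, 1] abs [0.6508 0.0568] 70.3
74 [0, 0, -22.8, 0.0119, -0.0024, -0.0002, 1] abs [0.6515 0.0587] 74.1
76 [0, 0, -26.7, 0.0137, -0.0032, -0.0002, 1] abs [0.6519 0.0607] 78.0
78 [0, 0, -30.5, 0.0154, -0.0042, -0.0002, 1] abs [0.6523 0.0626] 81.8
80 [0, 0, -34.3, 0.0171, -0.0052, -0.0002, 1] abs [0.6525 0.0646] 85.6
82 [0, 0, -38.1, 0.0187, -0.0064, -0.0002, 1] abs [0.6526 0.0666] 89.4
84 [0, 0, -41.9, 0.0203, -0.0077, -0.0002, 1] abs [0.6526 0.0686] 93.2
86 [0, 0, -45.8, 0.0217, -0.0091, -0.0002, 1] abs [0.6524 0.0706] 97.1
```

Emit:
{"api": "drive_tool", "payload": {"deltas": [[0,0,-3.7,0.0022,-0.0001,0,1],[0,0,-7.6,0.0042,-0.0003,0,1],[0,0,-11.4,0.0061,-0.0006,0,1],[0,0,-15.2,0.0081,-0.0011,0,1],[0,0,-15.2,0.0081,-0.0011,0,1]]}}

```text
time: 18.3
ee_pos: [0.6501, 0.0548, 0.0932]
eef_rot: [0.837, 0.548, 0.0, -0.0]
ft_force: [-0.5, -0.4, -0.8]
width: 0.0346
```

```bash
python3 -c "
from h import *
ft()
rows(np.arange(.070,.082,.002),(.6501,.0550,.0933,66.5))"
```

```text
18.3 [0.6501 0.0548 0.0932] hd 66.42 z [ 0.  0. -1.] F [-0.54 -0.41 -0.84] T [-0.016 -0.097 -0.015] w 0.0346
tool F [-0.59 -0.34  0.84] tool T [-0.095  0.024  0.015]
70 [0, 0, -0.0, -0.0, 0.0, -0.0001, 1] abs [0.6501 0.055 ] 66.5
72 [0, 0, -3.8, 0.002, -0.0, -0.0001, 1] abs [0.6508 0.0568] 70.3
74 [0, 0, -7.6, 0.004, -0.0002, -0.0001, 1] abs [0.6515 0.0587] 74.1
76 [0, 0, -11.5, 0.0059, -0.0006, -0.0001, 1] abs [0.6519 0.0607] 78.0
78 [0, 0, -15.3, 0.0079, -0.001, -0.0001, 1] abs [0.6523 0.0626] 81.8
80 [0, 0, -19.1, 0.0098, -0.0016, -0.0001, 1] abs [0.6525 0.0646] 85.6
```

Emit:
{"api": "drive_tool", "payload": {"deltas": [[0,0,-3.8,0.002,0,0,1],[0,0,-7.6,0.004,-0.0002,0,1],[0,0,-11.5,0.0059,-0.0006,0,1],[0,0,-15.3,0.0079,-0.001,0,1],[0,0,-15.3,0.0079,-0.001,0,1]]}}

```text
time: 18.8
ee_pos: [0.6523, 0.0624, 0.0932]
eef_rot: [0.757, 0.654, 0.0, -0.0]
ft_force: [0.2, 0.2, -0.1]
width: 0.0341
```

```bash
python3 -c "
from h import *
ft()
rows(np.arange(.078,.096,.002),(.6523,.0625,.0933,81.8))"
```

```text
18.8 [0.6523 0.0624 0.0932] hd 81.65 z [ 0.  0. -1.] F [ 0.21  0.15 -0.14] T [ 0.009 -0.142  0.014] w 0.0341
tool F [0.18 0.19 0.14] tool T [-0.139  0.03  -0.014]
78 [0, 0, 0.0, 0.0001, -0.0, -0.0001, 1] abs [0.6523 0.0626] 81.8
80 [0, 0, -3.8, 0.0021, -0.0001, -0.0001, 1] abs [0.6525 0.0646] 85.6
82 [0, 0, -7.6, 0.0041, -0.0003, -0.0001, 1] abs [0.6526 0.0666] 89.4
84 [0, 0, -11.4, 0.0061, -0.0006, -0.0001, 1] abs [0.6526 0.0686] 93.2
86 [0, 0, -15.3, 0.008, -0.0011, -0.0001, 1] abs [0.6524 0.0706] 97.1
88 [0, 0, -19.1, 0.01, -0.0017, -0.0001, 1] abs [0.6521 0.0726] 100.9
90 [0, 0, -22.9, 0.0118, -0.0024, -0.0001, 1] abs [0.6516 0.0745] 104.7
92 [0, 0, -23.5, 0.0137, -0.0032, -0.0001, 1] abs [0.6511 0.0765] 105.3
94 [0, 0, -23.5, 0.0155, -0.004, -0.0001, 1] abs [0.6506 0.0784] 105.3
```

Emit:
{"api": "drive_tool", "payload": {"deltas": [[0,0,-3.8,0.0021,-0.0001,0,1],[0,0,-7.6,0.0041,-0.0003,0,1],[0,0,-11.4,0.0061,-0.0006,0,1],[0,0,-15.3,0.008,-0.0011,0,1],[0,0,-15.3,0.008,-0.0011,0,1]]}}

```text
time: 19.3
ee_pos: [0.6522, 0.0705, 0.0932]
eef_rot: [0.663, 0.748, -0.0, -0.0]
ft_force: [0.2, 0.2, -0.2]
width: 0.0341
```

```bash
python3 -c "
from h import *
ft()
rows(np.arange(.086,.096,.002),(.6524,.0705,.0933,97))"
```

```text
19.3 [0.6522 0.0705 0.0932] hd 96.91 z [-0.  0. -1.] F [ 0.16  0.18 -0.22] T [ 0.002 -0.101 -0.015] w 0.0341
tool F [0.16 0.18 0.22] tool T [-0.101 -0.01   0.015]
86 [0, 0, -0.1, 0.0001, -0.0, -0.0001, 1] abs [0.6523 0.0706] 97.1
88 [0, 0, -3.9, 0.0021, -0.0001, -0.0001, 1] abs [0.652  0.0726] 100.9
90 [0, 0, -7.8, 0.0041, -0.0003, -0.0001, 1] abs [0.6516 0.0746] 104.8
92 [0, 0, -8.3, 0.0061, -0.0006, -0.0001, 1] abs [0.6511 0.0765] 105.3
94 [0, 0, -8.3, 0.0081, -0.0009, -0.0001, 1] abs [0.6506 0.0784] 105.3
96 [0, 0, -8.3, 0.0101, -0.0011, -0.0001, 1] abs [0.65   0.0803] 105.3
```

Emit:
{"api": "drive_tool", "payload": {"deltas": [[0,0,-4,0.0021,-0.0001,0,1],[0,0,-7.8,0.0041,-0.0003,0,1],[0,0,-8.3,0.0061,-0.0006,0,1],[0,0,-8.3,0.0081,-0.0009,0,1],[0,0,-8.3,0.0101,-0.0011,0,1],[0,0,-8.3,0.0101,-0.0011,0,1]]}}

```text
time: 19.9
ee_pos: [0.6499, 0.0807, 0.0933]
eef_rot: [0.607, 0.795, 0.0, -0.0]
ft_force: [0.5, 0.0, -0.6]
width: 0.0342
```

Emit:
{"api": "drive_tool", "payload": {"deltas": [[0,0,0,0,0.0006,0,1],[0,0,0,0,0.0012,0,1],[0,0,0,0,0.0018,0,1],[0,0,0,0,0.0018,0,1],[0,0,0,0,0.0018,0,1]]}}

```text
time: 20.4
ee_pos: [0.6518, 0.0807, 0.0932]
eef_rot: [0.607, 0.795, -0.0, 0.0]
ft_force: [-1.1, -0.8, -0.7]
width: 0.0345
```

Emit:
{"api": "drive_tool", "payload": {"deltas": [[0,0,0,0,-0.001,0,1],[0,0,0,0,-0.002,0,1],[0,0,0,0,-0.003,0,1],[0,0,0,0,-0.0036,0,1],[0,0,0,0,-0.0036,0,1]]}}

```text
time: 20.9
ee_pos: [0.6488, 0.0798, 0.0936]
eef_rot: [0.606, 0.795, 0.0, 0.0]
ft_force: [3.5, 1.3, -1.7]
width: 0.0342
```

```bash
python3 -c "
from h import *
ft()"
```

```text
20.9 [0.6488 0.0798 0.0936] hd 105.33 z [ 0.001  0.    -1.   ] F [ 3.49  1.29 -1.7 ] T [ 0.159 -0.795  0.004] w 0.0342
tool F [0.32 3.7  1.7 ] tool T [-0.809 -0.056 -0.004]
```

Emit:
{"api": "drive_tool", "payload": {"deltas": [[0,0,0,0,0.0012,0,1],[0,0,0,0,0.0023,0,1],[0,0,0,0.003,0.0023,0,1],[0,0,0,0.006,0.0023,0,1],[0,0,0,0.009,0.0023,0,1],[0,0,0,0.012,0.0023,0,1],[0,0,0,0.015,0.0023,0,1],[0,0,0,0.018,0.0023,0,1],[0,0,0,0.021,0.0023,0,1],[0,0,0,0.024,0.0023,0,1],[0,0,0,0.024,0.0023,0,1]]}}

```text
time: 22.0
ee_pos: [0.644, 0.1042, 0.0933]
eef_rot: [0.606, 0.795, 0.0, -0.0]
ft_force: [0.6, -0.1, -0.2]
width: 0.0341
```

Emit:
{"api": "drive_tool", "payload": {"deltas": [[0,0,0,0.003,0,0,1],[0,0,0,0.006,0,0,1],[0,0,0,0.009,0,0,1],[0,0,0,0.012,0,0,1],[0,0,0,0.015,0,0,1],[0,0,0,0.018,0,0,1],[0,0,0,0.021,0,0,1],[0,0,0,0.024,0,0,1],[0,0,0,0.026,0,0,1],[0,0,0,0.026,0,0,1]]}}

```text
time: 23.0
ee_pos: [0.6371, 0.1291, 0.0933]
eef_rot: [0.606, 0.795, 0.0, -0.0]
ft_force: [-0.1, -0.2, -0.7]
width: 0.0342
```

Emit:
{"api": "drive_tool", "payload": {"deltas": [[0,0,0,0,0.0007,0,1],[0,0,0,0,0.0014,0,1],[0,0,0,0,0.0018,0,1],[0,0,0,0,0.0018,0,1],[0,0,0,0,0.0018,0,1]]}}

```text
time: 23.5
ee_pos: [0.6386, 0.1289, 0.093]
eef_rot: [0.606, 0.795, -0.001, -0.0]
ft_force: [-5.2, -1.9, 1.5]
width: 0.0344
```

```bash
python3 -c "
from h import *
ft();print(at(.146))"
```

```text
23.5 [0.6386 0.1289 0.093 ] hd 105.33 z [-0.001 -0.001 -1.   ] F [-5.19 -1.85  1.54] T [-0.315  0.911  0.   ] w 0.0344
tool F [-0.41 -5.5  -1.54] tool T [ 0.962 -0.063 -0.   ]
(np.float64(0.6370474810122041), np.float64(0.12859733882257227), np.float64(105.12185410296871))
```

Emit:
{"api": "drive_tool", "payload": {"deltas": [[0,0,0,0,-0.001,0,1],[0,0,0,0,-0.002,0,1],[0,0,0,0,-0.003,0,1],[0,0,0,0,-0.0036,0,1],[0,0,0,0,-0.0036,0,1]]}}

```text
time: 24.0
ee_pos: [0.636, 0.1282, 0.0936]
eef_rot: [0.607, 0.795, 0.0, 0.0]
ft_force: [1.6, 0.6, -0.2]
width: 0.0342
```

```bash
python3 -c "
from h import *
ft()"
```

```text
24.0 [0.636  0.1282 0.0936] hd 105.33 z [ 0.001  0.    -1.   ] F [ 1.62  0.65 -0.16] T [ 0.027 -0.416 -0.001] w 0.0342
tool F [0.2  1.74 0.17] tool T [-0.408 -0.084  0.001]
```

```bash
python3 -c "
from h import *
rows(np.r_[.147,np.arange(.150,.1721,.002)],(.6354,.1286,.0934,105.3))"
```

```text
147 [0, 0, 0.2, 0.0006, 0.0016, -0.0, 1] abs [0.6368 0.1296] 105.1
150 [0, 0, 0.2, 0.0036, 0.0016, -0.0, 1] abs [0.636  0.1325] 105.1
152 [0, 0, 0.0, 0.0056, 0.0014, -0.0, 1] abs [0.6353 0.1344] 105.3
154 [0, 0, 0.0, 0.0076, 0.0014, -0.0, 1] abs [0.6348 0.1363] 105.3
156 [0, 0, 0.0, 0.0096, 0.0014, -0.0, 1] abs [0.6342 0.1382] 105.3
158 [0, 0, 0.0, 0.0116, 0.0014, -0.0, 1] abs [0.6337 0.1401] 105.3
160 [0, 0, -2.6, 0.0136, 0.0014, -0.0, 1] abs [0.6332 0.1421] 107.9
162 [0, 0, -6.5, 0.0156, 0.0012, -0.0, 1] abs [0.6325 0.1439] 111.8
164 [0, 0, -10.3, 0.0176, 0.0009, -0.0, 1] abs [0.6317 0.1458] 115.6
166 [0, 0, -14.1, 0.0195, 0.0005, -0.0, 1] abs [0.6307 0.1476] 119.4
168 [0, 0, -17.9, 0.0214, -0.0, -0.0, 1] abs [0.6297 0.1493] 123.2
170 [0, 0, -21.7, 0.0233, -0.0007, -0.0, 1] abs [0.6286 0.1509] 127.0
172 [0, 0, -25.6, 0.0251, -0.0015, -0.0, 1] abs [0.6273 0.1525] 130.9
```

Emit:
{"api": "drive_tool", "payload": {"deltas": [[0,0,0,0.0006,0.0015,0,1],[0,0,0,0.0036,0.0015,0,1],[0,0,-0.5,0.0056,0.0014,0,1],[0,0,-0.5,0.0076,0.0014,0,1],[0,0,-0.5,0.0096,0.0014,0,1],[0,0,-1,0.0116,0.0014,0,1],[0,0,-3,0.0136,0.0014,0,1],[0,0,-6.5,0.0156,0.0012,0,1],[0,0,-6.5,0.0156,0.0012,0,1]]}}

```text
time: 24.9
ee_pos: [0.6324, 0.1439, 0.0932]
eef_rot: [0.559, 0.829, 0.0, -0.0]
ft_force: [0.1, -0.4, 0.3]
width: 0.034
```

```bash
python3 -c "
from h import *
ft()
rows(np.arange(.162,.1721,.002),(.6325,.1439,.0934,111.8))"
```

```text
24.9 [0.6324 0.1439 0.0932] hd 112.0 z [-0.  0. -1.] F [ 0.09 -0.39  0.25] T [ 0.024 -0.13  -0.03 ] w 0.034
tool F [-0.39 -0.06 -0.25] tool T [-0.13  -0.026  0.03 ]
162 [0, 0, 0.0, 0.0001, -0.0, -0.0, 1] abs [0.6325 0.1439] 111.8
164 [0, 0, -3.8, 0.0021, -0.0001, -0.0, 1] abs [0.6317 0.1458] 115.6
166 [0, 0, -7.6, 0.004, -0.0003, -0.0, 1] abs [0.6307 0.1476] 119.4
168 [0, 0, -11.4, 0.006, -0.0006, -0.0, 1] abs [0.6297 0.1493] 123.2
170 [0, 0, -15.2, 0.008, -0.0011, -0.0, 1] abs [0.6286 0.1509] 127.0
172 [0, 0, -19.1, 0.0099, -0.0017, -0.0, 1] abs [0.6273 0.1525] 130.9
```

Emit:
{"api": "drive_tool", "payload": {"deltas": [[0,0,-3.8,0.0021,-0.0001,0,1],[0,0,-7.6,0.004,-0.0003,0,1],[0,0,-11.4,0.006,-0.0006,0,1],[0,0,-15.2,0.008,-0.0011,0,1],[0,0,-15.2,0.008,-0.0011,0,1]]}}

```text
time: 25.4
ee_pos: [0.6285, 0.1507, 0.0932]
eef_rot: [0.446, 0.895, 0.0, -0.0]
ft_force: [-0.3, 0.2, -0.6]
width: 0.0347
```

```bash
python3 -c "
from h import *
ft()
rows(np.r_[np.arange(.172,.1881,.002),.19,.193],(.6286,.1509,.0934,127))"
```

```text
25.4 [0.6285 0.1507 0.0932] hd 127.07 z [-0.  0. -1.] F [-0.34  0.16 -0.59] T [ 0.028 -0.119  0.007] w 0.0347
tool F [ 0.33 -0.18  0.59] tool T [-0.112 -0.05  -0.007]
172 [0, 0, -3.7, 0.0019, 0.0001, -0.0, 1] abs [0.6275 0.1525] 130.7
174 [0, 0, -7.5, 0.0039, -0.0001, -0.0, 1] abs [0.6262 0.154 ] 134.5
176 [0, 0, -11.4, 0.0059, -0.0004, -0.0, 1] abs [0.6247 0.1554] 138.4
178 [0, 0, -15.2, 0.0078, -0.0009, -0.0, 1] abs [0.6232 0.1566] 142.2
180 [0, 0, -19.0, 0.0097, -0.0015, -0.0, 1] abs [0.6216 0.1578] 146.0
182 [0, 0, -22.8, 0.0116, -0.0022, -0.0, 1] abs [0.6199 0.1589] 149.8
184 [0, 0, -26.6, 0.0134, -0.003, -0.0, 1] abs [0.6181 0.1598] 153.6
186 [0, 0, -29.3, 0.0153, -0.0042, -0.0, 1] abs [0.616  0.1606] 156.3
188 [0, 0, -29.3, 0.017, -0.0052, -0.0, 1] abs [0.6142 0.1614] 156.3
190 [0, 0, -29.3, 0.0188, -0.0062, -0.0, 1] abs [0.6124 0.1622] 156.3
193 [0, 0, -29.3, 0.0214, -0.0076, -0.0, 1] abs [0.6096 0.1634] 156.3
```

Emit:
{"api": "drive_tool", "payload": {"deltas": [[0,0,-3.7,0.002,0,0,1],[0,0,-7.5,0.0039,-0.0001,0,1],[0,0,-11.4,0.0059,-0.0004,0,1],[0,0,-15.2,0.0078,-0.0009,0,1],[0,0,-15.2,0.0078,-0.0009,0,1]]}}

```text
time: 25.9
ee_pos: [0.6231, 0.1562, 0.0932]
eef_rot: [0.324, 0.946, -0.0, -0.0]
ft_force: [0.2, 0.4, 0.1]
width: 0.034
```

```bash
python3 -c "
from h import *
ft()
rows(np.r_[np.arange(.178,.1881,.002),.19,.193],(.6232,.1566,.0934,142.2))"
```

```text
25.9 [0.6231 0.1562 0.0932] hd 142.17 z [-0.  0. -1.] F [0.23 0.36 0.12] T [ 0.01  -0.094  0.01 ] w 0.034
tool F [ 0.03  0.43 -0.12] tool T [-0.066 -0.068 -0.01 ]
178 [0, 0, 0.0, 0.0, 0.0, -0.0, 1] abs [0.6232 0.1566] 142.2
180 [0, 0, -3.8, 0.002, -0.0, -0.0, 1] abs [0.6216 0.1578] 146.0
182 [0, 0, -7.6, 0.004, -0.0002, -0.0, 1] abs [0.6199 0.1589] 149.8
184 [0, 0, -11.4, 0.006, -0.0006, -0.0, 1] abs [0.6181 0.1598] 153.6
186 [0, 0, -14.1, 0.0081, -0.0012, -0.0, 1] abs [0.616  0.1606] 156.3
188 [0, 0, -14.1, 0.01, -0.0017, -0.0, 1] abs [0.6142 0.1614] 156.3
190 [0, 0, -14.1, 0.012, -0.0022, -0.0, 1] abs [0.6124 0.1622] 156.3
193 [0, 0, -14.1, 0.0149, -0.003, -0.0, 1] abs [0.6096 0.1634] 156.3
```

Emit:
{"api": "drive_tool", "payload": {"deltas": [[0,0,-3.8,0.002,0,0,1],[0,0,-7.6,0.004,-0.0002,0,1],[0,0,-11.4,0.006,-0.0006,0,1],[0,0,-14.1,0.0081,-0.0012,0,1],[0,0,-14.1,0.01,-0.0017,0,1],[0,0,-14.1,0.012,-0.0022,0,1],[0,0,-14.1,0.012,-0.0022,0,1]]}}

```text
time: 26.6
ee_pos: [0.6122, 0.162, 0.0933]
eef_rot: [0.206, 0.979, -0.0, 0.0]
ft_force: [-0.2, 0.2, -0.3]
width: 0.0346
```

Emit:
{"api": "drive_tool", "payload": {"deltas": [[0,0,0,0,0.0007,0,1],[0,0,0,0,0.0014,0,1],[0,0,0,0,0.0016,0,1],[0,0,0,0,0.0016,0,1]]}}

```text
time: 27.0
ee_pos: [0.6129, 0.1628, 0.0932]
eef_rot: [0.205, 0.979, -0.0, -0.0]
ft_force: [-2.0, -3.0, 1.6]
width: 0.0344
```

```bash
python3 -c "
from h import *
ft()"
```

```text
27.0 [0.6129 0.1628 0.0932] hd 156.3 z [-0.    -0.001 -1.   ] F [-2.   -3.02  1.56] T [-0.593  0.344  0.015] w 0.0344
tool F [ 0.62 -3.57 -1.56] tool T [ 0.681  0.077 -0.015]
```

Emit:
{"api": "drive_tool", "payload": {"deltas": [[0,0,0,0,-0.001,0,1],[0,0,0,0,-0.002,0,1],[0,0,0,0,-0.0032,0,1],[0,0,0,0,-0.0032,0,1]]}}

```text
time: 27.4
ee_pos: [0.6118, 0.161, 0.0935]
eef_rot: [0.205, 0.979, 0.001, 0.0]
ft_force: [0.0, 2.1, 0.3]
width: 0.0346
```

```bash
python3 -c "
from h import *
ft()"
```

```text
27.4 [0.6118 0.161  0.0935] hd 156.36 z [ 0.001  0.001 -1.   ] F [0.04 2.12 0.34] T [ 0.513 -0.31  -0.005] w 0.0346
tool F [ 0.81  1.96 -0.33] tool T [-0.594 -0.078  0.005]
```

Emit:
{"api": "drive_tool", "payload": {"deltas": [[0,0,0,0,0.0014,0,1],[0,0,0,0.003,0.0014,0,1],[0,0,0,0.006,0.0014,0,1],[0,0,0,0.009,0.0014,0,1],[0,0,0,0.012,0.0014,0,1],[0,0,0,0.015,0.0014,0,1],[0,0,0,0.018,0.0014,0,1],[0,0,0,0.021,0.0014,0,1],[0,0,0,0.024,0.0014,0,1],[0,0,0,0.025,0.0014,0,1],[0,0,0,0.025,0.0014,0,1]]}}

```text
time: 28.5
ee_pos: [0.5891, 0.1718, 0.0933]
eef_rot: [0.205, 0.979, -0.0, -0.0]
ft_force: [-1.7, 2.2, 1.6]
width: 0.034
```

Emit:
{"api": "drive_tool", "payload": {"deltas": [[0,0,0,0.003,0,0,1],[0,0,0,0.006,0,0,1],[0,0,0,0.009,0,0,1],[0,0,0,0.012,0,0,1],[0,0,0,0.015,0,0,1],[0,0,0,0.018,0,0,1],[0,0,0,0.02,0,0,1],[0,0,0,0.02,0,0,1]]}}

```text
time: 29.3
ee_pos: [0.5706, 0.18, 0.0933]
eef_rot: [0.205, 0.979, -0.0, -0.0]
ft_force: [-0.7, 1.0, 0.7]
width: 0.034
```

Emit:
{"api": "drive_tool", "payload": {"deltas": [[0,0,0,0,0.0008,0,1],[0,0,0,0,0.0016,0,1],[0,0,0,0,0.0016,0,1]]}}

```text
time: 29.6
ee_pos: [0.5717, 0.1809, 0.0932]
eef_rot: [0.205, 0.979, -0.0, -0.0]
ft_force: [-1.5, -1.3, 3.8]
width: 0.0341
```

Emit:
{"api": "drive_tool", "payload": {"deltas": [[0,0,0,0,-0.0016,0,1],[0,0,0,0,-0.0032,0,1],[0,0,0,0,-0.0032,0,1],[0,0,0,0,-0.0032,0,1]]}}

```text
time: 30.0
ee_pos: [0.5707, 0.1792, 0.0937]
eef_rot: [0.205, 0.979, 0.001, 0.0]
ft_force: [2.1, 4.6, 2.3]
width: 0.0339
```

Emit:
{"api": "drive_tool", "payload": {"deltas": [[0,0,0.6,0,0.001,-0.0006,1],[0,0,0.6,0,0.002,-0.0006,1],[0,0,0.6,0.002,0.002,-0.0006,1],[0,0,0.6,0.004,0.002,-0.0006,1],[0,0,0.6,0.006,0.0021,-0.0006,1],[0,0,0.6,0.008,0.0021,-0.0006,1],[0,0,0.6,0.01,0.0021,-0.0006,1],[0,0,0.6,0.01,0.0021,-0.0006,1]]}}

```text
time: 30.8
ee_pos: [0.5617, 0.1842, 0.0937]
eef_rot: [0.21, 0.978, -0.0, -0.0]
ft_force: [-0.1, -0.4, -0.0]
width: 0.0341
```

```bash
python3 -c "
from h import *
ft()
im,d=camera('scene');g=proj('scene',[.5495,.19,.1]);u,v=map(int,g);print(u-50,v-38)
cv2.imwrite('pics/s5.png',im[:,:,::-1]);cv2.imwrite('pics/s5c.png',cv2.resize(im[v-38:v+38,u-50:u+50,::-1],None,fx=7,fy=7,interpolation=cv2.INTER_CUBIC))"
```

```text
30.8 [0.5617 0.1842 0.0937] hd 155.75 z [-0. -0. -1.] F [-0.07 -0.41 -0.01] T [ 0.069 -0.167  0.022] w 0.0341
tool F [-0.1  -0.41  0.01] tool T [-0.132 -0.124 -0.022]
277 78
```

View pics/s5c.png

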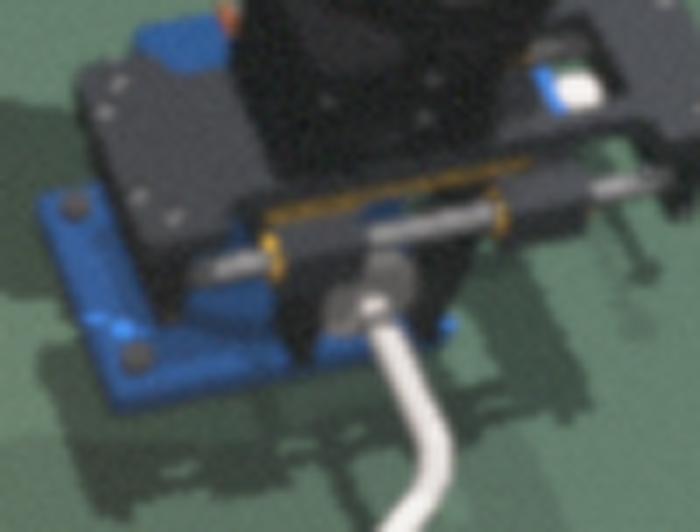

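The collar is threaded on the last leg, at crop (370,295) between the fingers, with the bar passing through it. Next I'll ease forward until I feel the shoulder.

Emit:
{"api": "drive_tool", "payload": {"deltas": [[0,0,0,0.001,0,0,1],[0,0,0,0.002,0,0,1],[0,0,0,0.003,0,0,1],[0,0,0,0.004,0,0,1],[0,0,0,0.005,0,0,1],[0,0,0,0.005,0,0,1]]}}

```text
time: 31.45
ee_pos: [0.5574, 0.1863, 0.0938]
eef_rot: [0.21, 0.978, -0.0, 0.0]
ft_force: [0.1, -0.3, 0.0]
width: 0.0343
```

Emit:
{"api": "drive_tool", "payload": {"deltas": [[0,0,0,0.001,0,0,1],[0,0,0,0.002,0,0,1],[0,0,0,0.002,0,0,1]]}}

```text
time: 31.75
ee_pos: [0.5556, 0.1871, 0.0939]
eef_rot: [0.21, 0.978, -0.0, 0.0]
ft_force: [-0.6, -0.4, 0.2]
width: 0.0343
```

Emit:
{"api": "drive_tool", "payload": {"deltas": [[0,0,0,0.001,0,0,1],[0,0,0,0.002,0,0,1],[0,0,0,0.002,0,0,1]]}}

```text
time: 32.05
ee_pos: [0.5543, 0.1876, 0.0939]
eef_rot: [0.21, 0.978, -0.0, 0.0]
ft_force: [2.3, -0.8, -0.8]
width: 0.034
```

Emit:
{"api": "drive_tool", "payload": {"deltas": [[0,0,0,0.0005,0,0,1],[0,0,0,0.001,0,0,1],[0,0,0,0.001,0,0,1]]}}

```text
time: 32.35
ee_pos: [0.5541, 0.1876, 0.094]
eef_rot: [0.211, 0.978, 0.0, 0.001]
ft_force: [6.1, -2.0, -3.4]
width: 0.0343
```

```bash
python3 -c "
from h import *
ft()"
```

```text
32.35 [0.5541 0.1876 0.094 ] hd 155.67 z [ 0.002 -0.    -1.   ] F [ 6.12 -1.99 -3.39] T [-0.2   -1.528 -0.028] w 0.0343
tool F [-6.39  0.71  3.4 ] tool T [-0.448 -1.475  0.028]
```

Emit:
{"api": "drive_tool", "payload": {"deltas": [[0,0,0,-0.0005,0,0.0006,1],[0,0,0,-0.0005,0,0.001,1],[0,0,0,-0.0005,0,0.001,0.3],[0,0,0,-0.0005,0,0.001,-0.2],[0,0,0,-0.0005,0,0.001,-0.5],[0,0,0,-0.0005,0,0.001,-0.5],[0,0,0,-0.0005,0,0.001,-0.5],[0,0,0,-0.0005,0,0.001,-0.5]]}}

```text
time: 33.15
ee_pos: [0.5532, 0.1882, 0.0927]
eef_rot: [0.21, 0.978, -0.0, -0.0]
ft_force: [-0.1, -0.6, 0.2]
width: 0.0625
```

```bash
python3 -c "
from h import *
ft()"
```

```text
33.15 [0.5532 0.1882 0.0927] hd 155.75 z [-0. -0. -1.] F [-0.12 -0.64  0.22] T [ 0.065 -0.197 -0.003] w 0.0625
tool F [-0.15 -0.63 -0.22] tool T [-0.14  -0.153  0.003]
```

Released, so lift straight up and then move well aside for a look.

Emit:
{"api": "drive_tool", "payload": {"deltas": [[0,0,0,0,0,-0.01,-0.5],[0,0,0,0,0,-0.03,-0.5],[0,0,0,0,0,-0.06,-0.5],[0,0,0,0,0,-0.1,-0.5],[0,0,0,0,0,-0.14,-0.5],[0,0,0,-0.02,-0.04,-0.16,-0.5],[0,0,0,-0.04,-0.09,-0.17,-0.5],[0,0,0,-0.04,-0.14,-0.18,-0.5],[0,0,0,-0.04,-0.19,-0.18,-0.5],[0,0,0,-0.04,-0.24,-0.18,-0.5],[0,0,0,-0.04,-0.28,-0.18,-0.5],[0,0,0,-0.04,-0.28,-0.18,-0.5]]}}

```text
time: 34.35
ee_pos: [0.4726, -0.0903, 0.2732]
eef_rot: [0.215, 0.977, -0.002, -0.0]
ft_force: [0.7, -0.4, 0.1]
width: 0.0653
```

```bash
python3 -c "
from h import *
st()
im,d=camera('scene');g=proj('scene',[.56,.18,.1]);u,v=map(int,g);print(u-45,v-35)
a=cv2.resize(im[v-35:v+35,u-45:u+45,::-1],None,fx=6,fy=6,interpolation=cv2.INTER_CUBIC)
im2,d2=camera('top');u,v=map(int,proj('top',[.56,.18,.1]));print(u-30,v-35)
b=cv2.resize(im2[v-35:v+35,max(u-22,0):u+22,::-1],None,fx=6,fy=6,interpolation=cv2.INTER_CUBIC)
cv2.imwrite('pics/end.png',np.hstack([a,b]));cv2.imwrite('pics/s6.png',im[:,:,::-1]);print(a.shape,b.shape)
for c in ('scene','top'): print(c,[(o['score'],np.round(w(c,o['location'][0]*512,o['location'][1]*384,z=.0985),3)) for o in tip_of('collar',c)[:4]],[np.round(w(c,o['location'][0]*512,o['location'][1]*384,z=.1),3) for o in tip_of('seat',c)[:1]])"
```

```text
34.35 [ 0.4726 -0.0903  0.2732] hd 155.17 z [-0.001 -0.003 -1.   ] F [ 0.71 -0.44  0.13] T [ 0.092 -0.152  0.026] w 0.0653
282 85
120 164
(420, 540, 3) (420, 264, 3)
scene [(0.68, array([ 0.459, -0.245,  0.099])), (0.64, array([0.557, 0.196, 0.099])), (0.6, array([ 0.554, -0.377,  0.099]))] [array([0.547, 0.188, 0.1  ])]
top [(0.63, array([0.554, 0.183, 0.099])), (0.4, array([ 0.503, -0.355,  0.099]))] [array([0.552, 0.191, 0.1  ])]
```

View pics/end.png

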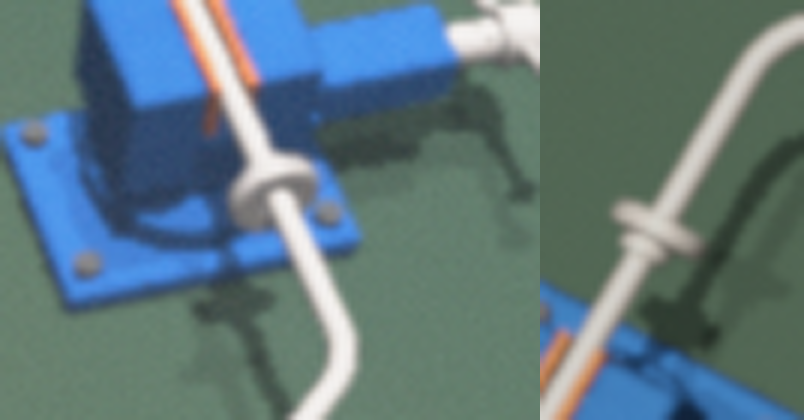

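The collar sits against the flange in both views: scene crop (275,190), top crop (655,228) next to the flange at (645,245). It looks slightly cocked from above, so I'll check that against the projected model.

```bash
python3 -c "
from h import *
im=np.array(camera('top')[0][:,:,::-1])
u0,v0=map(int,proj('top',[.5545,.1875,.1]));S=8
c=cv2.resize(im[v0-18:v0+18,u0-20:u0+20],None,fx=S,fy=S,interpolation=cv2.INTER_CUBIC)
out=[c.copy()]
t=np.linspace(0,2*np.pi,60)
for hd,tilt in ((156,0),(151,0)):
    k=c.copy();a=np.radians(hd);A=np.array([np.cos(a),np.sin(a),0]);L=np.array([-A[1],A[0],0])
    for X,r,col in ((-.004,.018,(0,0,255)),(.004,.018,(0,0,255)),(.004,.0095,(255,0,0)),(.011,.0095,(255,0,0))):
        z=.0985 if r>.01 else .1
        P=[proj('top',np.array([.5545,.1875,z])+A*X+r*(np.cos(q)*L+np.sin(q)*np.array([0,0,1]))) for q in t]
        cv2.polylines(k,[np.int32((np.array(P)-[u0-20,v0-18]+.5)*S)],True,col,1)
    out.append(k)
cv2.imwrite('pics/chk.png',cv2.resize(np.hstack(out),None,fx=.83,fy=.83));"
```

```text
(no output)
```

View pics/chk.png

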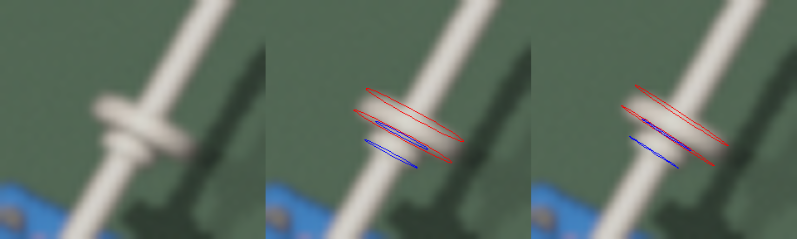

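The collar's rim matches the square-on model (heading 156°), so it isn't cocked, and it touches the flange. Handing in.

```bash
python3 -c "
from bench import *
print(close_job())"
```

```text
the job is handed in; nothing more can be done
None
```

The collar is on the handle, fully home against the shoulder as far as I can tell, and released; I handed the job in at about 34.5 s.

- **Collar:** I took the small steel ring from the near slot and left the big ring and both turquoise look-alikes alone.
- **Threading:** I threaded it over the open end and followed the bar round both bends, centring it with small sideways and up-down probes. I only saw the force at the end of each move. The highest reading was about 7 N, when I pushed against the shoulder; the sideways probes stayed within about 6 N.
- **Home:** The push met hard contact at about 6 N, with the tool at (0.554, 0.188), which agrees with where the cameras put the seat. I then let go, lifted clear and moved the arm away.
- **Last checks:** The final pictures show the collar touching the flange and square on the bar.

Some checks were weak or disagreed:
- **Cameras:** They differed by about 4 mm on the bar's position, so feel decided the final seating. After release, the network's collar positions also differed by about 13 mm between the two cameras.
- **Grip width:** It read 34 mm on the 36 mm collar. A close look showed it held squarely, so I put that down to soft pads.
- **Bystanders:** I did not re-measure the brush, tin, hammer or the ring left in the tray at the end. The arm was not meant to touch any of them.

I viewed 10 pictures.

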